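Feed a hot loaf tin along the guide rail into its dock

TASK

The oblong lidded loaf tin is hot, so only the wooden push stick may touch it. Take the push stick from its rubber mat, push the tin flat against the guide rail before its front end reaches the dark strip across the lane, and then feed it along with the stick, keeping it against the rail all the way, until it is fully home against the stop under the guard hoops. Stand the stick back on its mat, let go, and leave everything else where it is.

Things in the scene. Friction and masses are not known exactly. Their poses are not given: they have to be found in the camera images.
- stick_grip (a point): Wooden push stick, loose, 0.16 kg, standing on its mat. Middle of its upright handle, 75 mm above the stick's underside; y runs along the stick towards its tip, z up. Handle: 24 mm thick (x), 60 mm long (y), 30 to 95 mm above the underside; the stick balances near it. Foot bar: 34 mm wide, 30 mm high, from 60 mm behind this point to 120 mm ahead of it.
- stick_tip (a point): Middle of the stick's flat front end, 120 mm ahead of stick_grip and 15 mm above the underside. Beside it, on the -x side only (x -17 to -7 mm), a lip 10 mm wide and 30 mm high goes on 14 mm forward, so that the end can hook round a tin's rear corner.
- rest: Thin black rubber mat where the stick stands at the start and must be returned, 120 mm (x) by 240 mm (y), 3 mm thick, fixed. Origin: centre of its underside, on the bench.
- lane: Aluminium loading lane fixed to the bench; the tin slides on the bench itself. Origin: on the bench at the foot of the guide rail's working face. +y is the feed direction, +x points to the rail. Rail: face at x = 0, 14 mm thick, 35 mm high, y -240 to 230 mm. A flat dark strip crosses the lane at y = 35 mm.
- dock_mouth (a point): Middle of the dock's mouth on the bench, lane x -44, y 115 mm; axes as the lane's. The dock is 88 mm wide, between the rail and a near cheek 10 mm thick and 35 mm high (lane x -98 to -88 mm, y 115 to 220 mm). Three guard hoops bridge it at y 121, 165 and 209 mm, undersides 78 and tops 84 mm above the bench.
- dock_stop (a point): Foot of the end stop's face where it meets the rail, lane x 0, y 220 mm; axes as the lane's. The stop is 60 mm high, lane x -98 to 14 mm. When the tin is home its front end rests on this face and its rear end stands 20 mm out of the mouth.
- tin_mid (a point): Hot oblong lidded loaf tin of dark steel, loose, 0.3 to 0.65 kg: the thing to feed. Its centre, 25 mm above its underside. 80 mm wide (x), 125 mm long (y), 50 mm high. At the start it stands off the rail, askew, short of the strip, its y roughly along the feed direction and its +x side to the rail.
- tin_nose (a point): Front corner of the tin on the rail side (x = +40 mm, y = +62.5 mm from tin_mid, at mid-height).
- tin_tail (a point): Rear corner of the tin on the rail side (x = +40 mm, y = -62.5 mm from tin_mid, at mid-height).
- scale: Bystander: a white electronic kitchen scale, 110 mm (x) by 170 mm (y), 41 mm tall. Origin: centre of its underside. Leave it alone.
- shaker: Bystander: an aluminium flour shaker, 68 mm across, 102 mm tall. Origin: centre of its underside. Leave it alone.
- mug: Bystander: a white cup, 72 mm across, 85 mm tall. Origin: centre of its underside. Leave it alone.
- bowl: Bystander: a steel bowl, 170 mm across, 70 mm tall. Origin: centre of its underside. Leave it alone.
- pin: Bystander: a wooden rolling pin lying along its y, 300 mm long, 48 mm thick. Origin: centre of its underside. Leave it alone.
- square_tin: Bystander: a square lidded tin, 100 x 100 x 60 mm, not the one to move. Origin: centre of its underside. Leave it alone.
- oil: Bystander: an amber oil bottle, 64 mm across, 190 mm tall. Origin: centre of its underside. Leave it alone.
Things that resemble listed ones, but are neither listed nor needed, are in the scene too. What is shaped like the part that bears stick_grip but blue or purple is not meant.

How it is judged (in metres and radians):
On the way, in this order (a step that is already met when the one before it is completed fails the run):
1. the tin is flat against the rail (both rail-side corners within 6 mm) while its front end is still short of the strip (x of each of tin_nose, tin_tail in the frame of lane above -0.006 m and y of tin_nose in the frame of lane below 0.035 m), for 0.1 s.
2. the stick is pushing the tin, its front end now inside the dock, against the rail (x of each of tin_nose, tin_tail in the frame of lane above -0.008 m and y of tin_nose in the frame of lane between 0.13 and 0.205 m and contact force between stick and tin above 0.2 N), for 0.1 s.
3. the tin is home: against the rail within 6 mm and within 8 mm of the stop (x of each of tin_nose, tin_tail in the frame of lane above -0.006 m and y of tin_nose in the frame of lane above 0.212 m and height (world z) of tin_mid below 0.032 m and angle between tin_mid's own z axis and vertical below 0.08 rad), for 0.2 s.
At the end, for the whole second after the job is handed in: The tin stands flat on the bench, both rail-side corners within 6 mm of the rail and its front end within 8 mm of the stop; the stick stands upright on its mat (handle middle within 50 mm of the mat's centre across and 100 mm along it), released; both are at rest (all of step 3 and x of stick_grip in the frame of rest between -0.05 and 0.05 m and y of stick_grip in the frame of rest between -0.1 and 0.1 m and z of stick_grip in the frame of rest below 0.084 m and angle between stick_grip's own z axis and vertical below 0.1 rad and linear speed of each of stick, tin below 0.02 m/s and contact force between the fingers and stick below 0.1 N); the robot touches nothing.
It fails at once if the gripper or arm touches the hot tin (contact force between any of the fingers, the arm and tin above 0.5 N).
It fails at once if the tin's front end is past the strip with a rail-side corner more than 8 mm off the rail (y of tin_nose in the frame of lane above 0.035 m and not (x of each of tin_nose, tin_tail in the frame of lane above -0.008 m)).
It fails at once if the tin is tipped or lifted (angle between tin_mid's own z axis and vertical above 0.25 rad or height (world z) of tin_mid above 0.045 m).
It fails at once if a bystander is moved more than 25 mm (distance of any of scale, shaker, mug, bowl, pin, square_tin, oil from where it was at the start of the episode above 0.025 m).
It also fails if it takes over 64 s, if anything falls off the work surface, if the arm or the gripper's body presses on something with over 40 N, if the wrist force passes 120 N, or if a joint passes its speed limit or range.

ROBOT

A 6-joint arm with a two-finger parallel gripper is mounted at the origin on the work surface. World frame = base frame: x ahead of the robot, y to its left, z up, the work surface at z = 0. Lengths are in mm, angles in rad, forces in N, time in s.
With the tool pointing down it reaches from about 375 to 975 mm from the base axis. Payload 3.8 kg.
Tool frame: the origin (TCP) lies on the front face of the gripper's body, between the roots of the fingers; the fingertips stand 64 mm ahead of it and the grasp point (between the pads) lies 45 mm ahead of it (nose_length is the distance from the TCP to the fingertips, in mm); x points along the fingers, z is the direction in which the jaws open and shut, and the axes are right-handed (so a half turn about x gives the same grasp; the last joint's range is limited). The gripper opens to 88 mm and grips with 3 to 60 N. Pads are 18 mm wide; open, the fingers measure 123 mm over their backs; the gripper's body (75 mm by 187 mm) begins 45 mm behind the grasp point.
Start: joints at [1.244, 0.264, 1.604, -0, 1.274, -0.037], TCP at [192.886, 646.849, 302.706] pointing down, gripper open.
Joint ranges: [-2.63, 2.63], [-0.94, 2.18], [0.31, 2.57], [-1.31, 4.45], [0, 2.66], [-2.55, 2.55]. Speed limits (rad/s): [2.57, 2.57, 3.14, 3.14, 3.14, 3.14].

INTERFACE

Orientations are given as [roll, pitch, yaw] about the fixed x, y, z axes, in that order (R = Rz(yaw) Ry(pitch) Rx(roll)).
In Python, from bench import get_state, grab_frame, camera_model, hand_in, nose_length gives the robot as it stands.
- The arm moves only by the shell command python3 -m pendant 'ROWS' [FORCE]. ROWS is JSON, a list of rows, each a list of 3 entries, a list of its own where there are three numbers: the turn, a rotation vector about the world's x, y, z in rad, then the shift along the world's x, y, z in m, then the opening in per cent of the stroke, from 0 (shut) to 100 (fully open). In form: [[[rx, ry, rz], [tx, ty, tz], jaw], ...]. A call has exactly 8 rows; each row shifts and turns the commanded pose from where the row before left it; what a row does not reach is not made up. A row lasts 1/10 s, in which the tool goes at most 50 mm and 8.59 degrees, less where a joint would pass 70% of its speed; a pose out of reach is approached as far as the arm can. A call is refused whole if a number of a shift passes 0.05 or a number of a turn 0.15, either way. A call with a gripper value outside its range is refused whole. The fingers move at their own pace and stop on an object; FORCE is the grip in N (left out, the last holds). Time passes only in rows, so rows that do not move let the fingers close, or fill a call up. It gives the time, the measured TCP pose, the force and the opening at its end, in the units of the state.
- get_state(): the state, without advancing time (a new reading comes with each control period).
- grab_frame(name): name is "scene" or "top"; returns (picture, depth): 384x512x3 uint8, red, green, blue; 384x512 float32, mm along the optical axis (not along the pixel's ray), 0 where there is no reading.
- camera_model(name): a dict with "camera_matrix" (3x3 intrinsics, pixels), "view" (4x4, takes a point from world to camera coordinates). Camera axes: x right, y up, looking along -z (the intrinsics and any distortion apply to the point x, -y, -z); pixel columns grow to the right and rows downward; lengths in mm; the calibration is good to about 2 mm. A picture is of the moment at which its call begins. camera_model takes no time and is no camera call.
- hand_in(): hands the job in, once; it reports no verdict.
The state is a dict: "clock": time; "qpos": joint angles; "dq": joint speeds; "effort": joint torques, N m; "ee_pos": TCP position; "ee_rot": TCP orientation; "force": force on the tool from outside, world axes, zero at the start; "wrist_torque": the same for the moment, N m; "width": opening from 0.0 (shut) to 1.0 (fully open).
Only numpy, scipy, OpenCV 4.12 (cv2) and the standard library are available. Lean on these libraries where they do the work, as an engineer would, in place of code of your own. Each camera call takes 0.05 s, during which the arm holds its last target.

## Working session

There is one attempt and no reset: what is moved stays moved. The work goes in short steps, Python scripts to look and compute and a shell command to move; the robot and the scene stay as the last step left them, time stands still between calls to the robot, and variables do not carry over. Pictures are saved under pics/ and viewed, and the job is handed in when it is done.

```bash
ls; mkdir -p pics; cat > h.py <<'E'
import numpy as np, cv2
from bench import *
def save(name,fn):
    p,d=grab_frame(name); cv2.imwrite('pics/'+fn+'.png',p[:,:,::-1]); np.save('pics/'+fn+'.npy',d); return p,d
def w2p(name,P):
    m=camera_model(name);K=np.array(m['camera_matrix']);V=np.array(m['view'])
    c=V@np.append(P,1); q=K@np.array([c[0],-c[1],-c[2]]); return q[:2]/q[2]
def onz(name,u,v,z):
    m=camera_model(name);K=np.array(m['camera_matrix']);V=np.array(m['view'])
    r=np.linalg.inv(K)@np.array([u,v,1.]); r=np.array([r[0],-r[1],-r[2]])
    Ri=V[:3,:3].T; o=-Ri@V[:3,3]; d=Ri@r; return o+d*(z-o[2])/d[2]
def dep(name,u,v,d):
    m=camera_model(name);K=np.array(m['camera_matrix']);V=np.array(m['view'])
    r=np.linalg.inv(K)@np.array([u,v,1.])*d; r=np.array([r[0],-r[1],-r[2]])
    return V[:3,:3].T@(r-V[:3,3])
def big(fn,x0,y0,x1,y1,s):
    im=cv2.imread('pics/'+fn+'.png')[y0:y1,x0:x1]; cv2.imwrite('pics/'+fn+'_c%d_%d.png'%(x0,y0),cv2.resize(im,None,fx=s,fy=s,interpolation=cv2.INTER_CUBIC))
E
python3 - <<'E'
from h import *
for n in('scene','top'):
    save(n,n+'0'); print(camera_model(n))
print(get_state())
E
```

```text
pics
{'camera_matrix': array([[433.52401068,   0.        , 256.90047357],
       [  0.        , 433.52401068, 192.77589525],
       [  0.        ,   0.        ,   1.        ]]), 'view': array([[ 2.94100422e-01,  9.55702047e-01,  1.17702354e-02,
        -1.26508394e+02],
       [-6.88964159e-01,  2.03448992e-01,  6.95655731e-01,
         3.02935797e+02],
       [ 6.62444964e-01, -2.12701915e-01,  7.18278891e-01,
        -1.80311261e+03],
       [ 0.00000000e+00,  0.00000000e+00,  0.00000000e+00,
         1.00000000e+00]])}
{'camera_matrix': array([[462.69376814,   0.        , 250.09876739],
       [  0.        , 462.69376814, 192.89687883],
       [  0.        ,   0.        ,   1.        ]]), 'view': array([[-1.18049269e-02, -9.99910335e-01,  6.32180572e-03,
        -1.88090675e+01],
       [ 9.87141612e-01, -1.06458036e-02,  1.59493276e-01,
        -5.14840090e+02],
       [-1.59411674e-01,  8.12332394e-03,  9.87178773e-01,
        -1.47878081e+03],
       [ 0.00000000e+00,  0.00000000e+00,  0.00000000e+00,
         1.00000000e+00]])}
{'clock': 0.1, 'qpos': array([ 1.24408301e+00,  2.64653580e-01,  1.60518856e+00, -3.54148713e-05,
        1.27373288e+00, -3.69014246e-02]), 'dq': array([-0.0012968 , -0.0006964 , -0.0027211 , -0.00108288, -0.0002645 ,
        0.001376  ]), 'effort': array([ 1.74312732e-03, -5.03623009e+01, -3.58070648e+01,  7.29652075e-02,
        2.33167748e-02, -7.89172418e-05]), 'ee_pos': array([192.74607368, 646.37032472, 301.55512877]), 'ee_rot': array([ 3.12176166,  1.56881367, -1.88042882]), 'force': array([ 0.08060299,  0.17616708, -0.30781924]), 'wrist_torque': array([-0.01626984, -0.0245465 , -0.00019507]), 'width': 0.99883134462979}
```

View pics/top0.png

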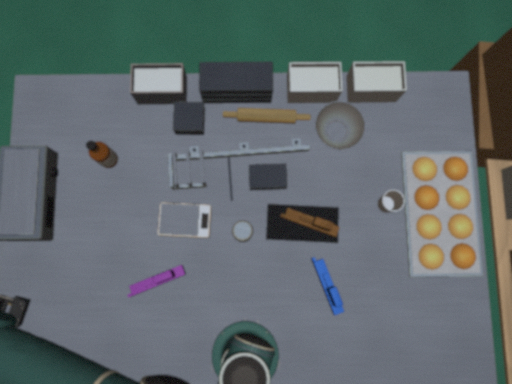

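View pics/scene0.png

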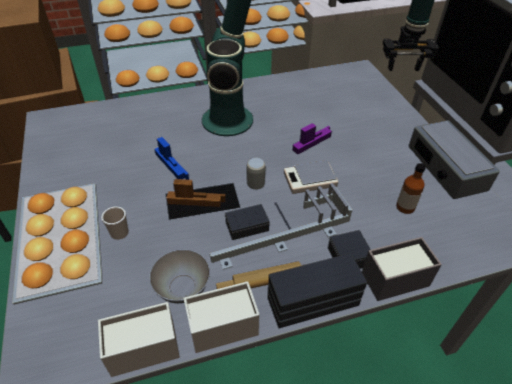

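```bash
python3 - <<'E'
from h import *
big('top0',150,125,350,255,4)
big('scene0',155,165,365,275,3.8)
E
```

```text
(no output)
```

View pics/top0_c150_125.png

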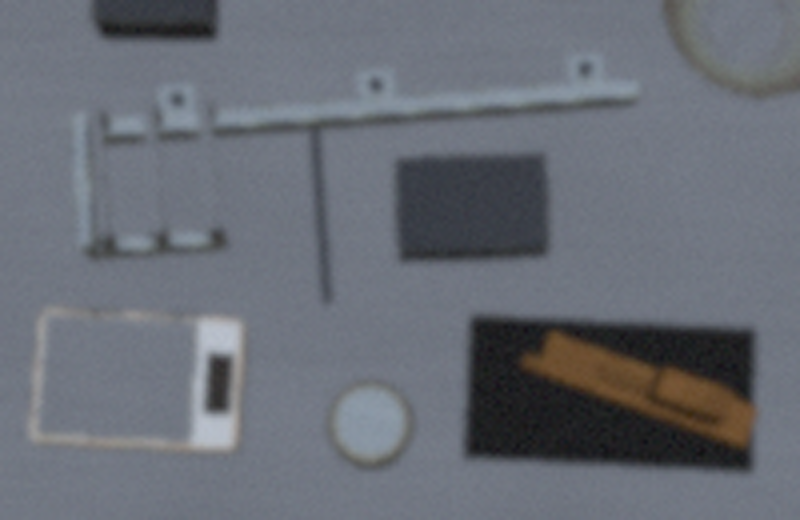

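View pics/scene0_c155_165.png

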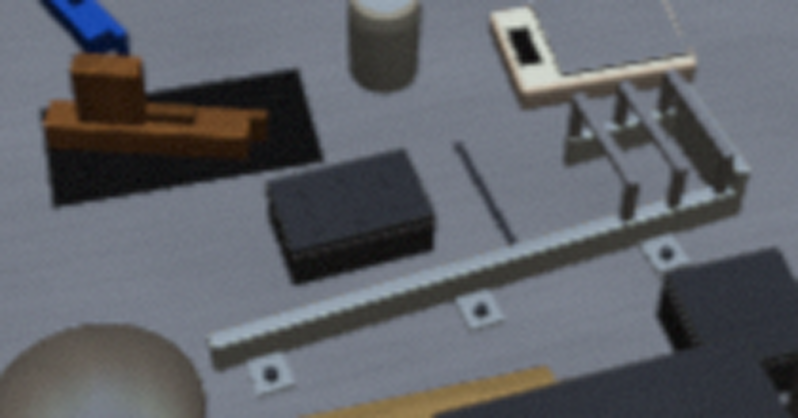

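```bash
python3 - <<'E'
from h import *
for n in('scene','top'):
    V=np.array(camera_model(n)['view']);print(n,-V[:3,:3].T@V[:3,3])
def c(u,v,z): 
    u=(u+.5)/4-.5+150; v=(v+.5)/4-.5+125; return onz('top',u,v,z).round(0)
for nm,u,v,z in [('rail near -240',638,101,35),('rail far -240',638,82,35),('rail near y115',215,131,35),('strip rail',316,128,0),('strip far end',327,302,0),
 ('tin FL? nose-side far',399,157,50),('tin tail rail',545,155,50),('tin tail near',546,252,50),('tin nose near',402,254,50),
 ('mat',472,318,3),('mat',752,330,3),('mat',750,468,3),('mat',468,456,3),
 ('stick bar tip far corner',550,332,33),('stick lip end near',523,364,33),('bar rear far',755,405,33),('bar rear near',745,448,33),
 ('handle TL',660,368,98),('handle BL',652,398,98),('handle R',728,388,98),('handle',715,420,98),('stop',88,112,60),('stopnear',84,248,60),('shaker',370,422,102)]:
    print(nm,c(u,v,z))
E
```

```text
scene [1440.38094424 -324.25315542 1085.88773538]
top [ 272.26311235  -12.27565197 1542.0534628 ]
rail near -240 [ 660. -224.   35.]
rail far -240 [ 676. -225.   35.]
rail near y115 [637. 130.  35.]
strip rail [648.  47.   0.]
strip far end [497.  38.   0.]
tin FL? nose-side far [610. -23.  50.]
tin tail rail [ 611. -144.   50.]
tin tail near [ 529. -143.   50.]
tin nose near [529. -25.  50.]
mat [482. -83.   3.]
mat [ 469. -318.    3.]
mat [ 354. -312.    3.]
mat [367. -78.   3.]
stick bar tip far corner [ 466. -146.   33.]
stick lip end near [ 439. -123.   33.]
bar rear far [ 404. -312.   33.]
bar rear near [ 369. -302.   33.]
handle TL [ 428. -226.   98.]
handle BL [ 404. -219.   98.]
handle R [ 412. -279.   98.]
handle [ 387. -267.   98.]
stop [648. 232.  60.]
stopnear [535. 233.  60.]
shaker [388.   2. 102.]
```

```bash
python3 - <<'E'
from h import *
big('top0',262,198,345,246,9.6)
big('top0',240,155,300,200,12)
E
```

```text
(no output)
```

View pics/top0_c262_198.png

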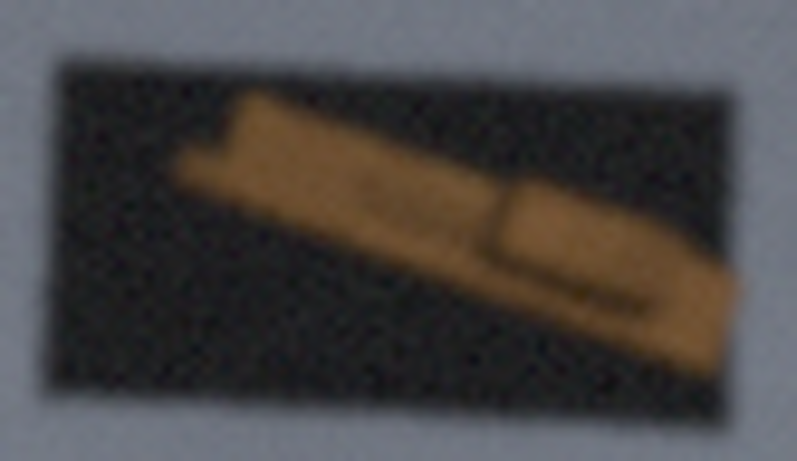

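View pics/top0_c240_155.png

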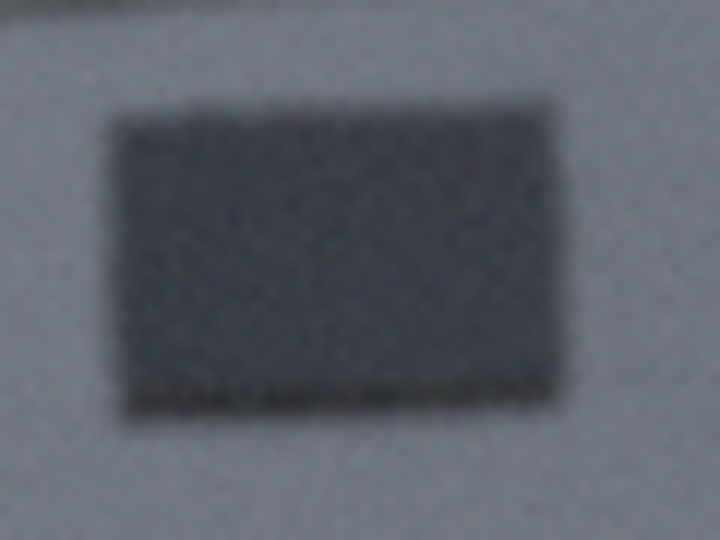

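```bash
cat > fit.py <<'E'
from h import *
from scipy.optimize import least_squares
def cvt(cam,p,s,ox,oy): return cam,((p[0]+.5)/s-.5+ox,(p[1]+.5)/s-.5+oy)
def fit(corr,x0,nm):
    def loc(q,P):
        c,s=np.cos(q[2]),np.sin(q[2]); return np.array([q[0]+c*P[0]-s*P[1],q[1]+s*P[0]+c*P[1],P[2]])
    f=lambda q:np.concatenate([w2p(cam,loc(q,P))-px for (cam,px),P in corr])
    r=least_squares(f,x0,loss='soft_l1',x_scale=[1,1,.01]); print(nm,r.x.round(3)); print(f(r.x).reshape(-1,2).round(1).tolist()); return r.x
T=lambda u,v:cvt('top',(u,v),4,150,125)
S=lambda u,v:cvt('scene',(u,v),3.8,155,165)
K=lambda u,v:cvt('top',(u,v),9.6,262,198)
N=lambda u,v:cvt('top',(u,v),12,240,155)
if __name__=='__main__':
    fit([(T(638,101),(0,-240,35)),(T(638,82),(14,-240,35)),(T(215,131),(0,115,35)),(T(316,128),(0,35,0)),(T(88,112),(14,220,60)),(T(84,248),(-98,220,60)),
      (S(208,338),(0,-240,35)),(S(748,175),(14,220,60)) if 0 else (S(745,203),(14,230,25))],[650,0,.06],'lane')
    fit([(N(112,120),(40,62.5,50)),(N(552,103),(40,-62.5,50)),(N(560,385),(-40,-62.5,50)),(N(122,392),(-40,62.5,50)),
      (S(267,184),(-40,-62.5,50)),(S(405,150),(-40,62.5,50)),(S(433,213),(40,62.5,50)),(S(288,251),(40,-62.5,50)),(S(297,284),(40,-62.5,0))],[570,-80,0],'tin')
    fit([(K(60,62),(60,120,3)),(K(738,95),(60,-120,3)),(K(728,420),(-60,-120,3)),(K(45,388),(-60,120,3)),(S(298,70),(-60,120,3)),(S(322,160),(60,120,3)),(S(55,207),(60,-120,3)),(S(42,108),(-60,-120,3))],[420,-200,0],'mat')
    fit([(K(250,92),(17,120,33)),(K(235,150),(-7,120,33)) ,(K(180,178),(-17,134,33)),(K(740,285),(17,-60,33)),(K(718,375),(-17,-60,33)),(K(515,185),(12,30,98)),(K(490,245),(-12,30,98)),
       (S(249,127),(17,120,33)),(S(45,110),(-17,-60,33)),(S(50,146),(17,-60,3)),(S(248,160),(17,120,3))],[410,-240,-.3],'stick')
E
python3 fit.py
```

```text
lane [6.48316e+02 1.54550e+01 5.90000e-02]
[[-0.1, -0.8], [-0.4, -0.1], [-0.1, -1.2], [-1.0, 0.4], [-1.2, -0.3], [1.3, -0.8], [-1.3, -2.2], [-1.5, -1.7]]
tin [ 5.73007e+02 -8.05810e+01  1.70000e-02]
[[-1.3, -1.2], [-0.1, -0.7], [0.2, -0.4], [-1.4, 0.1], [-1.3, -1.6], [-0.4, -1.3], [0.3, -0.0], [-0.1, -0.6], [-1.9, 0.7]]
mat [ 4.20169e+02 -1.95886e+02 -6.50000e-02]
[[-1.2, -1.6], [-0.4, -1.2], [-0.2, 0.8], [-1.3, 0.2], [-0.7, -0.6], [-0.1, 0.1], [-1.6, -0.3], [-1.4, 0.1]]
stick [ 4.07113e+02 -2.51507e+02 -3.69000e-01]
[[-0.5, 0.3], [-1.4, 1.1], [-0.7, -0.5], [0.2, -0.7], [-0.8, -0.3], [0.1, -0.6], [0.2, 0.3], [-1.9, 2.2], [0.4, -3.7], [-1.9, 0.1], [-1.2, -0.4]]
```

```bash
cat > tool.py <<'E'
from h import *
from scipy.spatial.transform import Rotation as R
def show(tz=None):
    s=get_state(); r=R.from_euler('xyz',s['ee_rot']); M=r.as_matrix()
    g=s['ee_pos']+45*M[:,0]
    print('t',round(s['clock'],2),'tcp',s['ee_pos'].round(1),'grasp',g.round(1),'F',s['force'].round(1),'w',round(s['width'],3))
    print('x',M[:,0].round(3),'z',M[:,2].round(3),'jaw yaw',round(np.arctan2(M[1,2],M[0,2]),3),'q',s['qpos'].round(2))
    return s,M,g
if __name__=='__main__': show()
E
python3 tool.py
```

```text
t 0.1 tcp [192.7 646.4 301.6] grasp [192.7 646.3 256.6] F [ 0.1  0.2 -0.3] w 0.999
x [-0.001 -0.002 -1.   ] z [ 0.286  0.958 -0.002] jaw yaw 1.281 q [ 1.24  0.26  1.61 -0.    1.27 -0.04]
```

```bash
python3 -m pendant '[[[0,0,-0.069],[0.0244,-0.0408,0],70],[[0,0,-0.069],[0.0244,-0.0408,0],70],[[0,0,-0.069],[0.0244,-0.0408,0],70],[[0,0,-0.069],[0.0244,-0.0408,0],70],[[0,0,-0.069],[0.0244,-0.0408,0],70],[[0,0,-0.069],[0.0244,-0.0408,0],70],[[0,0,-0.069],[0.0244,-0.0408,0],70],[[0,0,-0.069],[0.0244,-0.0408,0],70]]' 30; python3 tool.py
```

```text
clock: 0.9
ee_pos: [388.4, 318.6, 302.4]
ee_rot: [-3.09, 1.57, -2.363]
force: [0.7, -0.1, 0.1]
width: 0.703
t 0.9 tcp [388.4 318.6 302.4] grasp [388.4 318.5 257.4] F [ 0.7 -0.1  0.1] w 0.703
x [-0. -0. -1.] z [ 0.748  0.664 -0.   ] jaw yaw 0.726 q [ 0.64 -0.07  1.97 -0.    1.24 -0.09]
```

Tracking is good. Continue.

```bash
python3 -m pendant '[[[0,0,-0.069],[0.011,-0.046,0],70],[[0,0,-0.069],[0.011,-0.046,0],70],[[0,0,-0.069],[0.011,-0.046,0],70],[[0,0,-0.069],[0.011,-0.046,0],70],[[0,0,-0.069],[0.011,-0.046,0],70],[[0,0,-0.069],[0.011,-0.046,0],70],[[0,0,-0.069],[0.011,-0.046,0],70],[[0,0,-0.069],[0.011,-0.046,0],70]]'; python3 -m pendant '[[[0,0,-0.069],[-0.0086,-0.0254,-0.01],70],[[0,0,-0.069],[-0.0086,-0.0254,-0.01],70],[[0,0,-0.069],[-0.0086,-0.0254,-0.01],70],[[0,0,-0.069],[-0.0086,-0.0254,-0.01],70],[[0,0,-0.069],[-0.0086,-0.0254,-0.01],70],[[0,0,-0.069],[-0.0086,-0.0254,-0.01],70],[[0,0,-0.069],[-0.0086,-0.0254,-0.01],70],[[0,0,-0.069],[-0.0086,-0.0254,-0.01],70]]'; python3 tool.py; python3 -c "
from h import *
save('scene','s1');save('top','t1');big('s1',140,130,280,235,5.7)"
```

```text
clock: 1.7
ee_pos: [475.8, -49.5, 302.5]
ee_rot: [1.411, 1.571, 1.585]
force: [0.8, 0.3, -0.0]
width: 0.697
clock: 2.5
ee_pos: [406.5, -251.6, 221.9]
ee_rot: [2.887, 1.57, 2.509]
force: [-0.0, 0.6, 0.2]
width: 0.7
t 2.5 tcp [ 406.5 -251.6  221.9] grasp [ 406.5 -251.5  176.9] F [-0.   0.6  0.2] w 0.7
x [-0.001  0.    -1.   ] z [ 0.929 -0.369 -0.001] jaw yaw -0.378 q [-0.61 -0.04  2.1   0.    1.09 -0.23]
```

View pics/s1_c140_130.png

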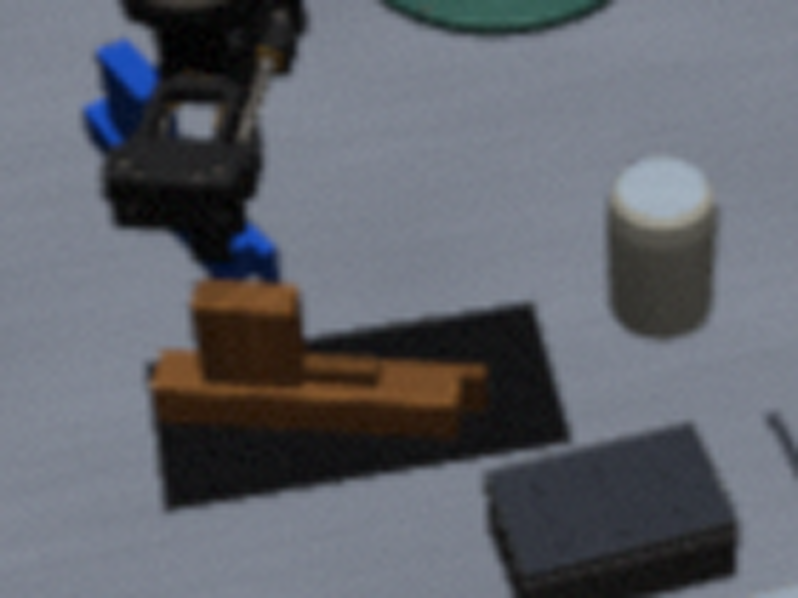

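```bash
python3 - <<'E'
from h import *
c,s=np.cos(-.369),np.sin(-.369)
for P in [(12,30,98),(12,-30,98),(-12,30,98),(-12,-30,98),(17,120,33),(17,-60,33),(17,-60,3),(17,120,3)]:
    q=w2p('scene',np.array([407+c*P[0]-s*P[1],-251.5+s*P[0]+c*P[1],P[2]])); print(P,((q-[140,130]+.5)*5.7).round())
E
```

```text
(12, 30, 98) [286. 309.]
(12, -30, 98) [182. 303.]
(-12, 30, 98) [294. 280.]
(-12, -30, 98) [190. 274.]
(17, 120, 33) [449. 403.]
(17, -60, 33) [143. 385.]
(17, -60, 3) [151. 420.]
(17, 120, 3) [452. 438.]
```

```bash
python3 -m pendant '[[[0,0,0.01],[0,0.001,-0.014],70],[[0,0,0],[0,0,-0.014],70],[[0,0,0],[0,0,-0.014],70],[[0,0,0],[0,0,-0.014],70],[[0,0,0],[0,0,-0.013],70],[[0,0,0],[0,0,-0.013],70],[[0,0,0],[0,0,-0.012],70],[[0,0,0],[0,0,0],70]]' 30; python3 tool.py; python3 -c "
from h import *
save('scene','s2');save('top','t2');big('s2',140,130,280,235,5.7)
big('t2',262,178,362,246,8)"
```

```text
clock: 3.4
ee_pos: [406.1, -248.9, 126.5]
ee_rot: [2.906, 1.567, 2.541]
force: [-0.9, 0.6, -0.3]
width: 0.698
t 3.4 tcp [ 406.1 -248.9  126.5] grasp [ 406.  -248.8   81.5] F [-0.9  0.6 -0.3] w 0.698
x [-0.003  0.002 -1.   ] z [ 0.934 -0.357 -0.004] jaw yaw -0.365 q [-0.6   0.08  2.18 -0.    0.89 -0.24]
```

View pics/s2_c140_130.png

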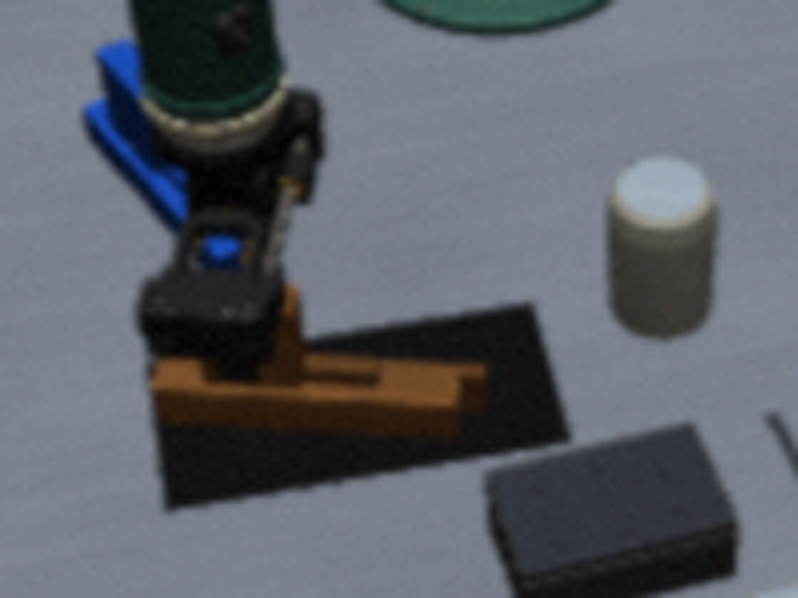

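View pics/t2_c262_178.png

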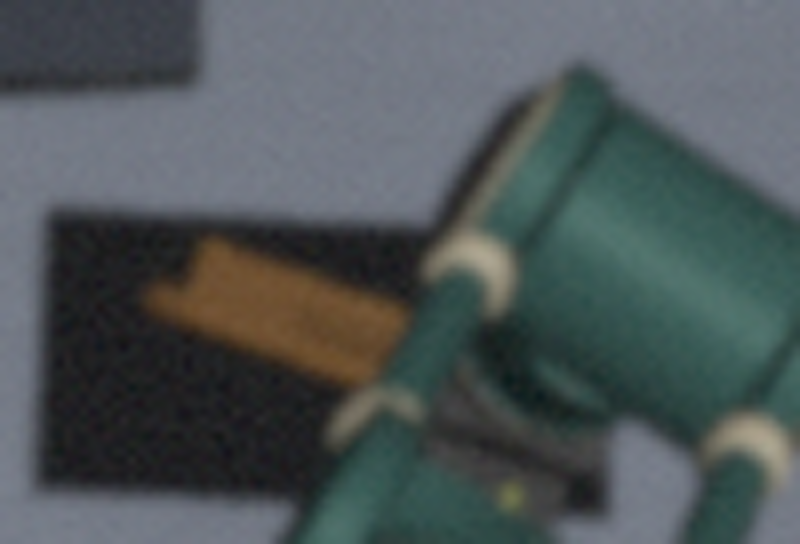

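```bash
python3 -m pendant '[[[0,0,0],[0.001,0.004,0],70],[[0,0,0],[0,0,0],27],[[0,0,0],[0,0,0],20],[[0,0,0],[0,0,0],10],[[0,0,0],[0,0,0],10],[[0,0,0],[0,0,0],10],[[0,0,0],[0,0,0],10],[[0,0,0],[0,0,0],10]]' 35; python3 tool.py
```

```text
clock: 4.3
ee_pos: [408.4, -245.9, 128.8]
ee_rot: [-0.196, 1.57, -0.561]
force: [0.7, -0.7, 0.9]
width: 0.272
t 4.3 tcp [ 408.4 -245.9  128.8] grasp [ 408.5 -245.9   83.8] F [ 0.7 -0.7  0.9] w 0.272
x [ 0. -0. -1.] z [ 0.934 -0.357  0.   ] jaw yaw -0.365 q [-0.59  0.07  2.18  0.    0.89 -0.23]
```

```bash
python3 -m pendant '[[[0,0,0],[0,0,0.01],10],[[0,0,0],[0,0,0.01],10],[[0,0,0.07],[0.0157,0.0162,0],10],[[0,0,0.07],[0.0157,0.0162,0],10],[[0,0,0.07],[0.0157,0.0162,0],10],[[0,0,0.07],[0.0157,0.0162,0],10],[[0,0,0.07],[0.0157,0.0162,0],10],[[0,0,0.074],[0.0157,0.0162,0],10]]' 35; python3 tool.py;  python3 -c "
from h import *
save('scene','s3');save('top','t3');big('s3',140,150,280,255,5.7)
big('t3',230,138,330,206,8)"
```

```text
clock: 5.1
ee_pos: [503.2, -147.9, 149.6]
ee_rot: [-0.44, 1.57, -0.378]
force: [0.1, 0.9, -1.9]
width: 0.269
t 5.1 tcp [ 503.2 -147.9  149.6] grasp [ 503.3 -147.9  104.6] F [ 0.1  0.9 -1.9] w 0.269
x [ 0.001 -0.    -1.   ] z [0.998 0.062 0.001] jaw yaw 0.062 q [-0.33  0.13  2.07 -0.    0.94 -0.4 ]
```

View pics/s3_c140_150.png

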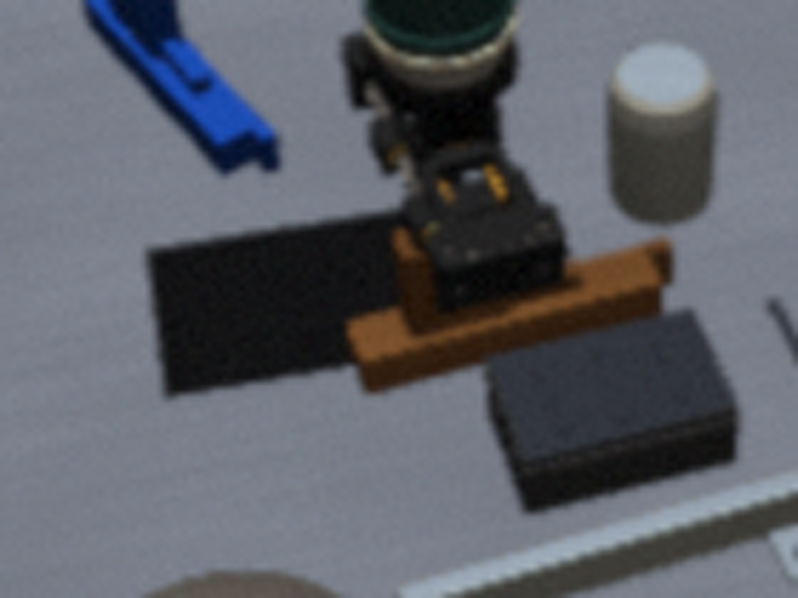

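View pics/t3_c230_138.png

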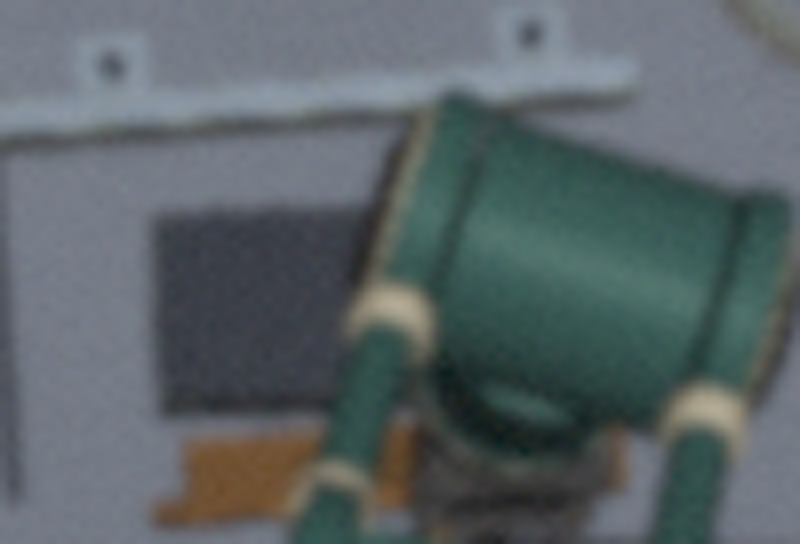

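```bash
cat > stk.py <<'E'
from fit import *
import sys
def sfit(cam_pts,z0,x0=(503,-148,.06)): return fit([(a,(b[0],b[1],b[2]+z0)) for a,b in cam_pts],x0,'stick')
E
python3 - <<'E'
from stk import *
A=lambda u,v:cvt('scene',(u,v),5.7,140,150)
B=lambda u,v:cvt('top',(u,v),8,230,138)
sfit([(A(347,322),(-17,-60,30)),(A(364,360),(17,-60,30)),(A(372,392),(17,-60,0)),(A(661,285),(17,120,30)),(A(660,312),(17,120,0)),
 (B(188,438),(17,120,30)),(B(153,522),(-17,134,30)),(B(188,502),(-7,120,30)),(B(628,425),(17,-60,30))],21)
E
```

```text
stick [ 5.01586e+02 -1.51414e+02  4.30000e-02]
[[-1.0, -0.8], [-1.3, 0.0], [-2.0, 0.6], [0.0, -0.2], [0.1, 1.2], [-1.0, 0.4], [-0.4, 0.5], [-0.6, -0.3], [-1.1, -0.8]]
```

```bash
python3 -m pendant '[[[0,0,0],[0,0,-0.008],10],[[0,0,0],[0,0,-0.006],10],[[0,0,0],[0,0,-0.0035],10],[[0,0,0],[0,0,0],10],[[0,0,0],[0.006,0.0004,0],10],[[0,0,0],[0.006,0.0004,0],10],[[0,0,0],[0.006,0.0004,0],10],[[0,0,0],[0.006,0.0004,0],10]]' 40; python3 tool.py
```

```text
clock: 6.0
ee_pos: [526.5, -147.0, 131.2]
ee_rot: [-3.097, 1.569, -3.037]
force: [-4.0, -0.2, 0.2]
width: 0.268
t 6.0 tcp [ 526.5 -147.   131.2] grasp [ 526.4 -147.1   86.2] F [-4.  -0.2  0.2] w 0.268
x [-0.002 -0.    -1.   ] z [ 0.998  0.06  -0.002] jaw yaw 0.06 q [-0.32  0.19  2.03 -0.    0.92 -0.38]
```

```bash
python3 -m pendant '[[[0,0,0],[0.004,0.0002,0],10],[[0,0,0],[0.004,0.0002,0],10],[[0,0,0],[0.003,0.0002,0],10],[[0,0,0],[0.003,0.0002,0],10],[[0,0,0],[0.003,0.0002,0],10],[[0,0,0],[0.003,0.0002,0],10],[[0,0,0],[0.002,0.0002,0],10],[[0,0,0],[0.002,0.0002,0],10]]' 40; python3 tool.py; python3 -c "
from h import *
save('scene','s4');save('top','t4');big('s4',180,150,320,255,5.7)
big('t4',220,138,320,206,8)"
```

```text
clock: 6.8
ee_pos: [550.7, -145.4, 131.2]
ee_rot: [-1.514, 1.571, -1.455]
force: [-2.8, -0.2, -1.5]
width: 0.271
t 6.8 tcp [ 550.7 -145.4  131.2] grasp [ 550.7 -145.4   86.2] F [-2.8 -0.2 -1.5] w 0.271
x [ 0. -0. -1.] z [0.998 0.059 0.   ] jaw yaw 0.059 q [-0.3   0.23  1.99 -0.    0.92 -0.36]
```

View pics/s4_c180_150.png

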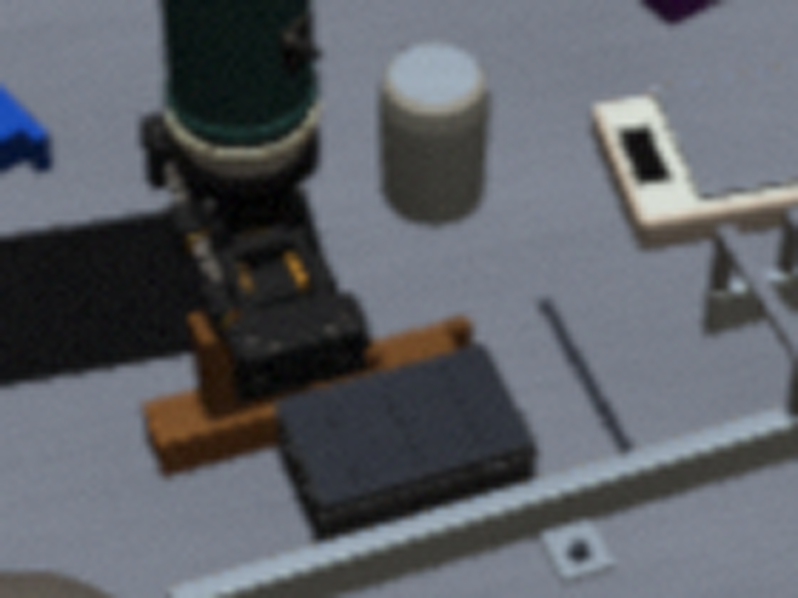

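View pics/t4_c220_138.png

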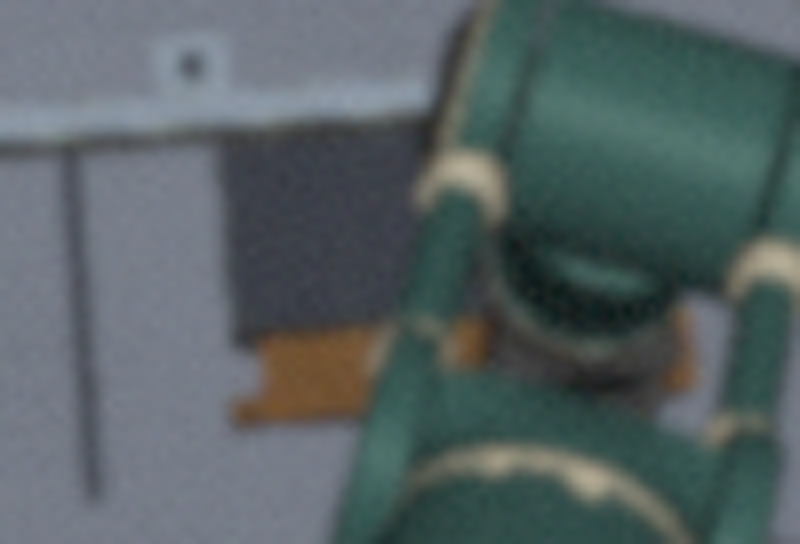

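```bash
python3 -m pendant '[[[0,0,0],[0.002,0.0001,0],10],[[0,0,0],[0.002,0.0001,0],10],[[0,0,0],[0.001,0.0001,0],10],[[0,0,0],[0.001,0.0001,0],10],[[0,0,0],[0.001,0.0001,0],10],[[0,0,0],[0.001,0,0],10],[[0,0,0],[0.001,0,0],10],[[0,0,0],[0,0,0],10]]' 40; python3 tool.py
```

```text
clock: 7.7
ee_pos: [559.8, -144.8, 131.2]
ee_rot: [0.079, 1.57, 0.138]
force: [-1.6, 0.3, -1.7]
width: 0.273
t 7.7 tcp [ 559.8 -144.8  131.2] grasp [ 559.8 -144.8   86.2] F [-1.6  0.3 -1.7] w 0.273
x [ 0.  0. -1.] z [0.998 0.059 0.   ] jaw yaw 0.059 q [-0.3   0.25  1.97  0.    0.93 -0.36]
```

```bash
python3 -m pendant '[[[0,0,0],[0.001,0,0],10],[[0,0,0],[0.001,0.0001,0],10],[[0,0,0],[0.001,0.0001,0],10],[[0,0,0],[0.001,0.0001,0],10],[[0,0,0],[0,0,0],10],[[0,0,0],[0,0,0],10],[[0,0,0],[0,0,0],10],[[0,0,0],[0,0,0],10]]' 40; python3 tool.py; python3 -c "
from h import *
save('scene','s5');save('top','t5');big('s5',180,150,320,255,5.7)
big('t5',220,138,320,206,8)"
```

```text
clock: 8.5
ee_pos: [562.9, -144.8, 131.2]
ee_rot: [-3.046, 1.569, -2.986]
force: [-4.2, -1.3, 1.3]
width: 0.267
t 8.5 tcp [ 562.9 -144.8  131.2] grasp [ 562.9 -144.8   86.2] F [-4.2 -1.3  1.3] w 0.267
x [-0.002 -0.    -1.   ] z [ 0.998  0.059 -0.002] jaw yaw 0.059 q [-0.29  0.25  1.96 -0.    0.93 -0.35]
```

View pics/s5_c180_150.png

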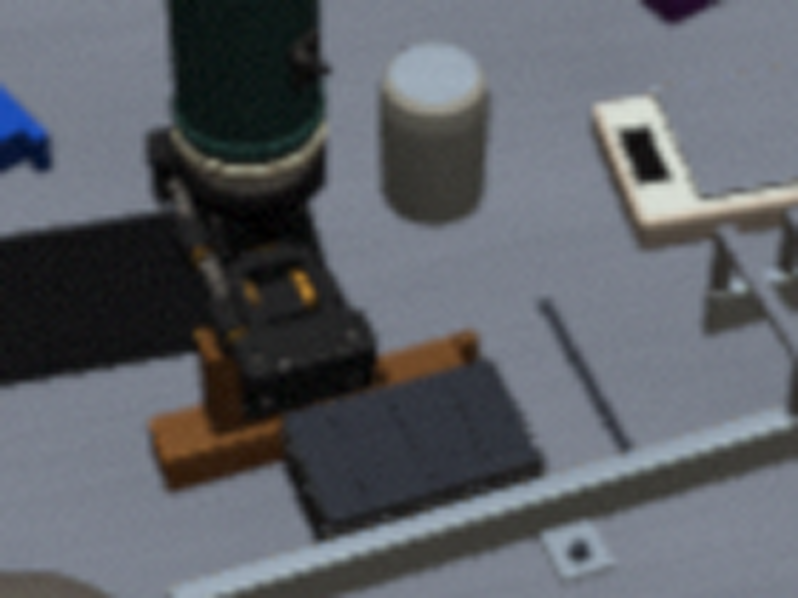

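View pics/t5_c220_138.png

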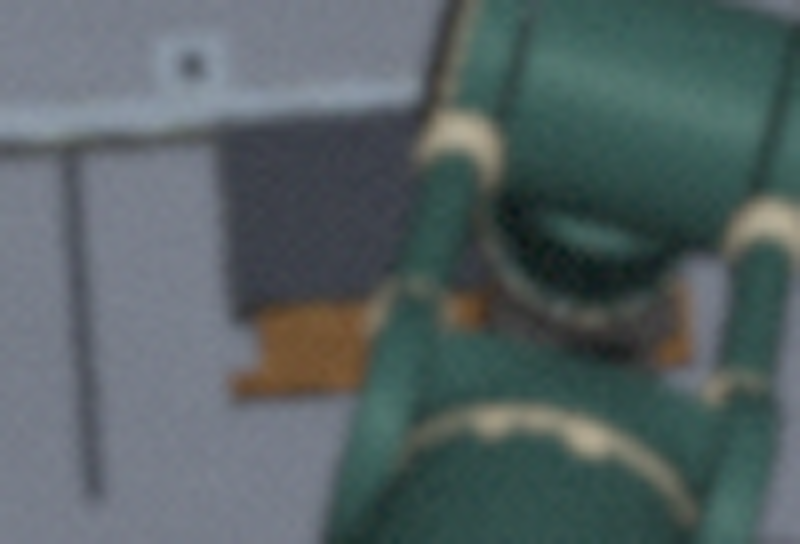

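```bash
python3 -m pendant '[[[0,0,0],[0.001,0,0],10],[[0,0,0],[0.001,0.0001,0],10],[[0,0,0],[0.001,0.0001,0],10],[[0,0,0],[0.001,0.0001,0],10],[[0,0,0],[0,0,0],10],[[0,0,0],[0,0,0],10],[[0,0,0],[0,0,0],10],[[0,0,0],[0,0,0],10]]' 40; python3 tool.py
```

```text
clock: 9.4
ee_pos: [564.8, -144.6, 130.7]
ee_rot: [3.098, 1.564, -3.126]
force: [-10.2, -2.7, 4.4]
width: 0.269
t 9.4 tcp [ 564.8 -144.6  130.7] grasp [ 564.5 -144.6   85.7] F [-10.2  -2.7   4.4] w 0.269
x [-0.007 -0.    -1.   ] z [ 0.998  0.059 -0.007] jaw yaw 0.059 q [-0.29  0.26  1.95 -0.    0.94 -0.35]
```

```bash
python3 -m pendant '[[[0,0,0],[0.001,0,0],10],[[0,0,0],[0.001,0,0],10],[[0,0,0],[0.001,0,0],10],[[0,0,0],[0,0,0],10],[[0,0,0],[0,0,0],10],[[0,0,0],[0,0,0],10],[[0,0,0],[0,0,0],10],[[0,0,0],[0,0,0],10]]' 40; python3 tool.py; python3 -c "
from h import *
save('scene','s6');save('top','t6');big('s6',180,150,320,255,5.7)
big('t6',220,138,320,206,8)"
```

```text
clock: 10.2
ee_pos: [565.6, -144.7, 130.7]
ee_rot: [3.071, 1.559, 3.131]
force: [-17.3, -4.1, 10.4]
width: 0.268
t 10.2 tcp [ 565.6 -144.7  130.7] grasp [ 565.  -144.7   85.7] F [-17.3  -4.1  10.4] w 0.268
x [-0.012  0.    -1.   ] z [ 0.998  0.06  -0.012] jaw yaw 0.06 q [-0.29  0.26  1.95 -0.    0.94 -0.35]
```

View pics/s6_c180_150.png

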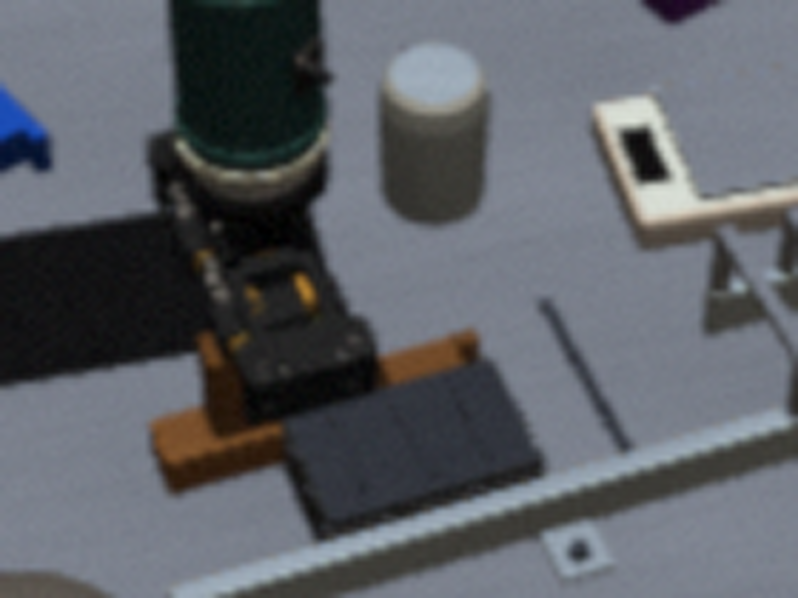

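View pics/t6_c220_138.png

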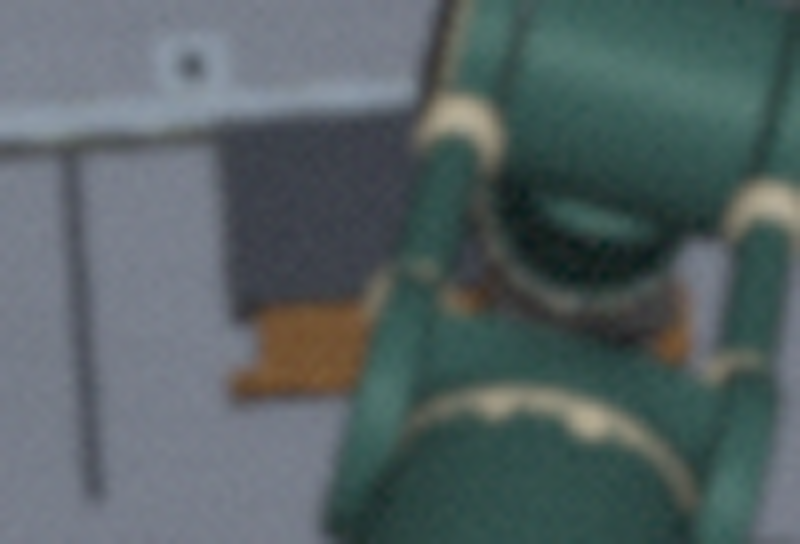

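```bash
python3 - <<'E'
from fit import *
A=lambda u,v:cvt('scene',(u,v),5.7,180,150)
B=lambda u,v:cvt('top',(u,v),8,220,138)
t=fit([(B(222,135),(40,62.5,50)),(B(238,310),(-40,62.5,50)),(A(490,362),(-40,62.5,50)),(A(543,462),(40,62.5,50)),(A(318,525),(40,-62.5,50)),(A(286,425),(-40,-62.5,50))],[605,-80,.06],'tin')
L=[648.3,15.5,.059]
d=t[:2]-L[:2];c,s=np.cos(L[2]),np.sin(L[2]);print(c*d[0]+s*d[1],-s*d[0]+c*d[1])
E
```

```text
tin [ 6.18384e+02 -7.90220e+01  8.40000e-02]
[[-1.1, -3.1], [-0.8, -1.4], [-1.3, -1.1], [-0.6, -0.5], [0.6, 0.3], [-2.6, -1.2]]
-35.43733407015016 -92.5933700581205
```

```bash
python3 - <<'E'
from h import *
big('top0',300,90,380,150,10)
big('scene0',140,240,220,310,10)
for u in (316,340,364): print(onz('top',u,124,70))
for v in (103,124,148): print(onz('top',340,v,70))
E
```

```text
[ 738.28883606 -244.92986851   70.        ]
[ 737.51087314 -324.35721317   70.        ]
[ 736.73237978 -403.83871312   70.        ]
[ 810.10006724 -327.4676625    70.        ]
[ 737.51087314 -324.35721317   70.        ]
[ 655.87778693 -320.85923276   70.        ]
```

View pics/top0_c300_90.png

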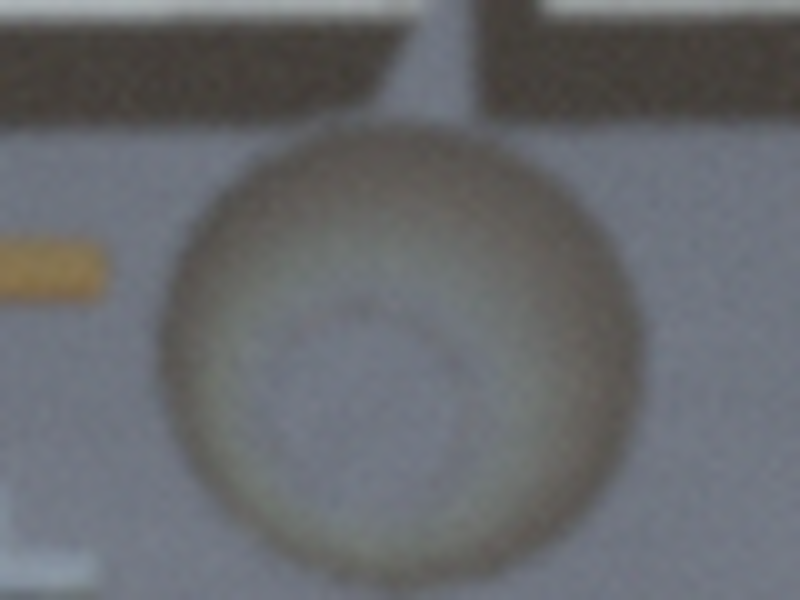

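```bash
python3 -m pendant '[[[0,0,0],[-0.01,-0.0006,0],10],[[0,0,0],[-0.01,-0.0006,0],10],[[0,0,0],[0.0014,-0.024,0],10],[[0,0,0],[0.0014,-0.024,0],10],[[0,0,0],[0.0014,-0.024,0],10],[[0,0,0],[0.0014,-0.024,0],10],[[0,0,0],[0.0014,-0.024,0],10],[[0,0,0],[0.0014,-0.024,0],10]]' 40; python3 -m pendant '[[[0,0,0],[0,0,0],10],[[0,0,0],[0,0,0],10],[[0,0,0],[0,0,0],10],[[0,0,0],[0,0,0],10],[[0,0,0],[0,0,0],10],[[0,0,0],[0,0,0],10],[[0,0,0],[0,0,0],10],[[0,0,0],[0,0,0],10]]';python3 tool.py; python3 -c "
from h import *
save('scene','s6b');save('top','t6b');big('s6b',130,180,270,285,5.7)
big('t6b',220,138,320,206,8)"
```

```text
clock: 11.1
ee_pos: [559.7, -290.6, 131.7]
ee_rot: [-0.34, 1.568, -0.281]
force: [-0.8, 0.1, -1.3]
width: 0.267
clock: 11.9
ee_pos: [558.9, -289.3, 131.2]
ee_rot: [-0.235, 1.571, -0.176]
force: [-0.7, -0.0, -1.2]
width: 0.269
t 11.9 tcp [ 558.9 -289.3  131.2] grasp [ 558.9 -289.3   86.2] F [-0.7 -0.  -1.2] w 0.269
x [ 0. -0. -1.] z [0.998 0.059 0.   ] jaw yaw 0.059 q [-0.52  0.33  1.85  0.    0.96 -0.58]
```

View pics/s6b_c130_180.png

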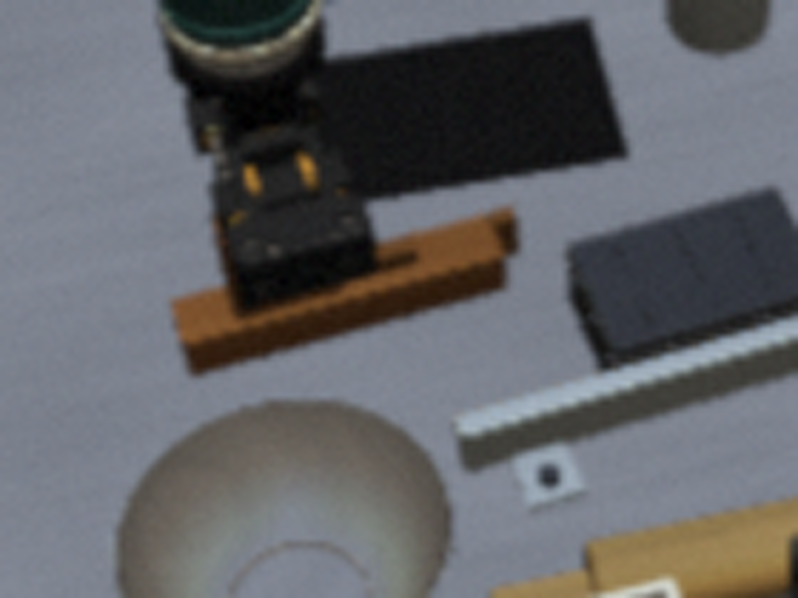

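View pics/t6b_c220_138.png

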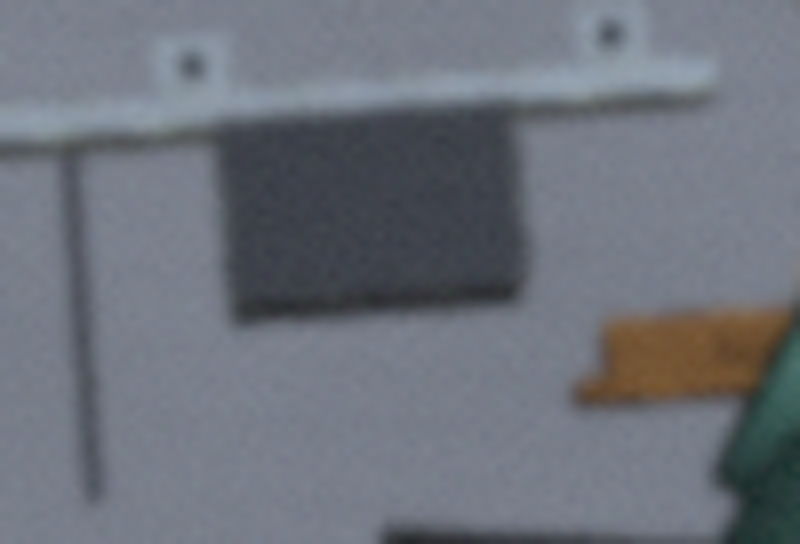

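```bash
python3 - <<'E'
from stk import *
A=lambda u,v:cvt('scene',(u,v),5.7,130,180)
B=lambda u,v:cvt('top',(u,v),8,220,138)
t=fit([(B(220,135),(40,62.5,50)),(B(234,304),(-40,62.5,50)),(B(238,322),(-40,62.5,0)),(B(512,110),(40,-62.5,50)),(B(520,285),(-40,-62.5,50)),(B(520,298),(-40,-62.5,0)),(A(568,245),(-40,-62.5,50)),(A(605,345),(40,-62.5,50)),(A(775,190),(-40,62.5,50))],[605,-80,.06],'tin')
q=sfit([(B(606,318),(17,120,30)),(B(604,370),(-7,120,30)),(B(578,388),(-7,134,30)),(B(577,403),(-17,134,30)),(A(173,305),(-17,-60,30)),(A(189,340),(17,-60,30)),(A(195,374),(17,-60,0)),(A(505,260),(17,120,30)),(A(503,288),(17,120,0)),(A(500,213),(-17,134,30))],4,(558,-290,.06))
th=.059;c,s=np.cos(th),np.sin(th)
def tr(q,P):
    return np.array([q[0]+np.cos(q[2])*P[0]-np.sin(q[2])*P[1],q[1]+np.sin(q[2])*P[0]+np.cos(q[2])*P[1]])
a=tr(t,(-40,-62.5));b=tr(q,(-7,120));d=a-b;print('tin near tail corner - hook corner, lane dx,dy',c*d[0]+s*d[1],-s*d[0]+c*d[1])
E
```

```text
tin [ 6.15082e+02 -7.77350e+01  5.60000e-02]
[[-0.9, -2.7], [-1.0, -0.2], [-1.6, 0.5], [0.2, -2.0], [1.1, -0.3], [-0.1, 1.1], [-1.7, -1.0], [-0.2, 0.6], [-0.7, -1.5]]
stick [ 5.59530e+02 -2.92961e+02  8.20000e-02]
[[-1.1, -0.0], [-0.0, 0.6], [-1.0, -1.3], [-0.5, -0.2], [-1.2, -0.7], [-1.5, 1.4], [-1.1, 1.4], [-0.6, -1.1], [0.3, 0.0], [1.2, -1.6]]
tin near tail corner - hook corner, lane dx,dy 37.710937106670016 29.39245382437907
```

```bash
python3 -m pendant '[[[0,0,0],[0.0085,0.0005,0],10],[[0,0,0],[0.0085,0.0005,0],10],[[0,0,0],[0.0085,0.0005,0],10],[[0,0,0],[0.0085,0.0005,0],10],[[0,0,0],[0,0,0],10],[[0,0,0],[0,0,0],10],[[0,0,0],[0,0,0],10],[[0,0,0],[0,0,0],10]]' 40;python3 tool.py; python3 -c "
from h import *
save('scene','s7');save('top','t7');big('s7',130,180,270,285,5.7)
big('t7',240,138,310,190,11)"
```

```text
clock: 12.8
ee_pos: [592.5, -287.5, 131.1]
ee_rot: [2.73, 1.57, 2.789]
force: [0.3, -0.7, -1.2]
width: 0.266
t 12.8 tcp [ 592.5 -287.5  131.1] grasp [ 592.5 -287.4   86.1] F [ 0.3 -0.7 -1.2] w 0.266
x [-0.  0. -1.] z [ 0.998  0.059 -0.   ] jaw yaw 0.059 q [-0.49  0.38  1.79 -0.    0.97 -0.55]
```

View pics/s7_c130_180.png

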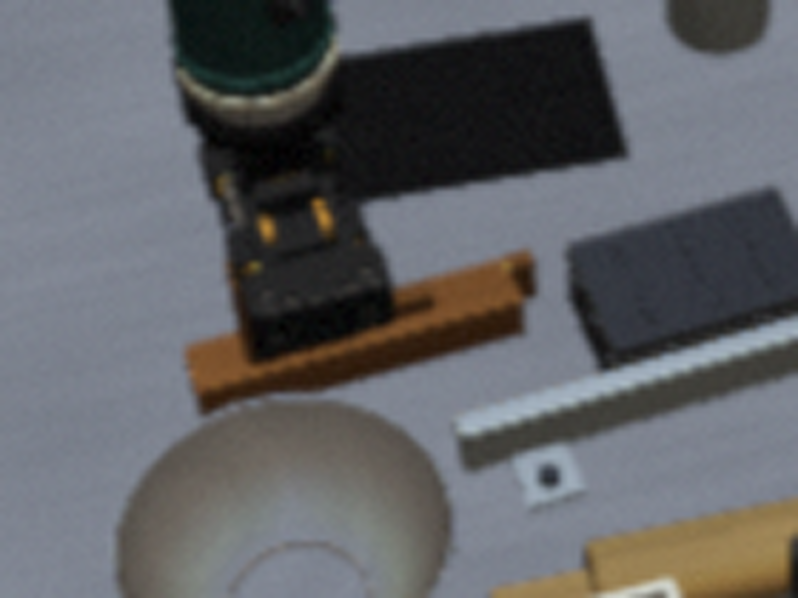

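View pics/t7_c240_138.png

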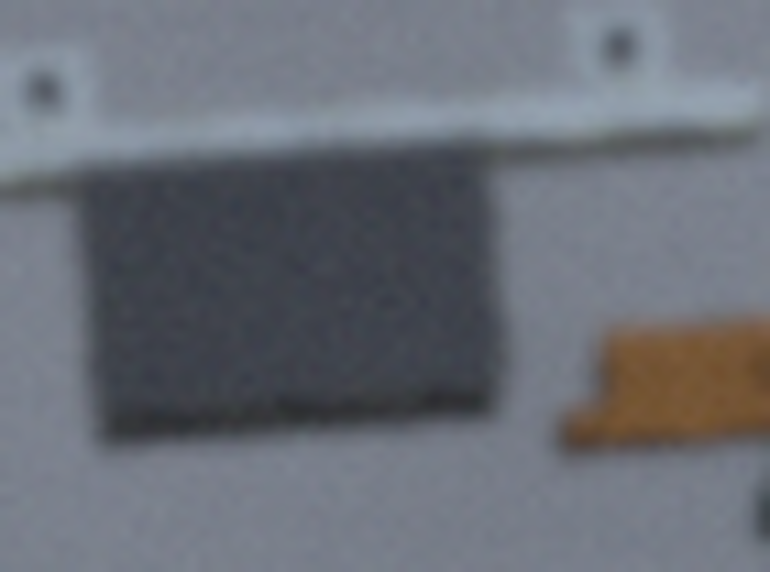

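```bash
python3 -m pendant '[[[0,0,0],[-0.0002,0.004,0],10],[[0,0,0],[-0.0002,0.004,0],10],[[0,0,0],[-0.0002,0.004,0],10],[[0,0,0],[-0.0002,0.004,0],10],[[0,0,0],[-0.0003,0.003,0],10],[[0,0,0],[-0.0002,0.003,0],10],[[0,0,0],[0,0,0],10],[[0,0,0],[0,0,0],10]]' 40;python3 tool.py; python3 -c "
from h import *
save('scene','s8');save('top','t8');big('s8',130,180,270,285,5.7)
big('t8',240,138,310,190,11)"
```

```text
clock: 13.7
ee_pos: [591.7, -265.4, 131.3]
ee_rot: [-1.119, 1.571, -1.059]
force: [-0.3, -0.6, -2.4]
width: 0.271
t 13.7 tcp [ 591.7 -265.4  131.3] grasp [ 591.7 -265.4   86.3] F [-0.3 -0.6 -2.4] w 0.271
x [ 0. -0. -1.] z [0.998 0.059 0.   ] jaw yaw 0.059 q [-0.46  0.36  1.81 -0.    0.97 -0.52]
```

View pics/s8_c130_180.png

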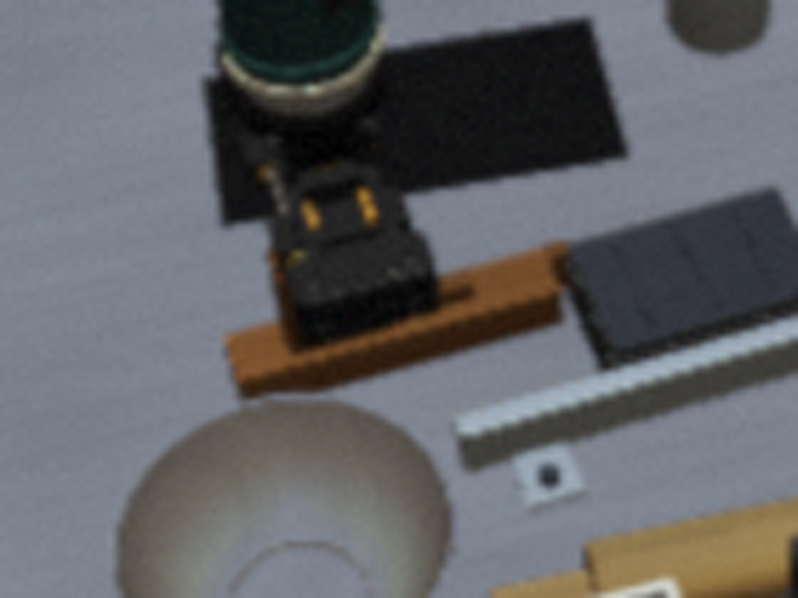

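View pics/t8_c240_138.png

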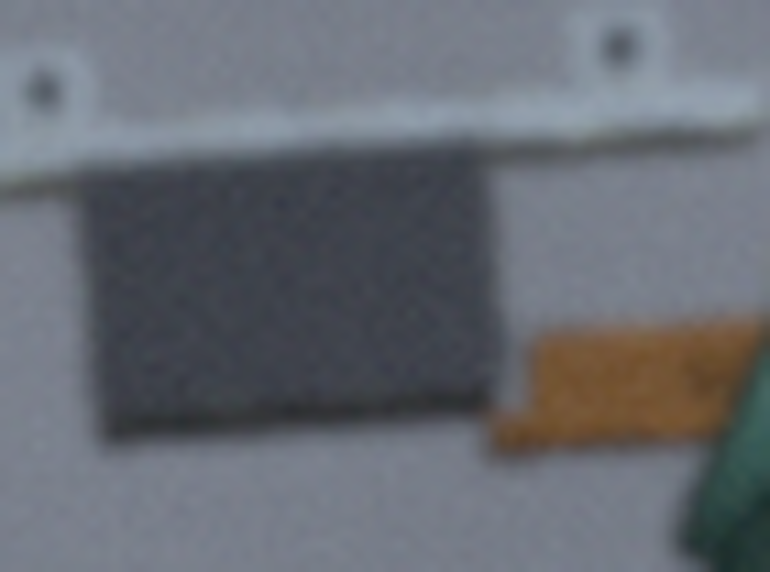

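```bash
python3 -m pendant '[[[0,0,0],[-0.0002,0.0035,0],10],[[0,0,0],[-0.0002,0.0035,0],10],[[0,0,0],[0.001,0.0001,0],10],[[0,0,0],[0.001,0,0],10],[[0,0,0],[0.001,0.0001,0],10],[[0,0,0],[0.001,0,0],10],[[0,0,0],[0,0,0],10],[[0,0,0],[0,0,0],10]]' 60;python3 tool.py; python3 -c "
from h import *
save('top','t9')
big('t9',240,138,310,190,11)"
```

```text
clock: 14.6
ee_pos: [595.1, -258.3, 131.2]
ee_rot: [3.047, 1.571, 3.106]
force: [-0.0, -0.4, -0.5]
width: 0.265
t 14.6 tcp [ 595.1 -258.3  131.2] grasp [ 595.1 -258.3   86.2] F [-0.  -0.4 -0.5] w 0.265
x [-0.  0. -1.] z [ 0.998  0.059 -0.   ] jaw yaw 0.059 q [-0.45  0.37  1.81 -0.    0.97 -0.51]
```

View pics/t9_c240_138.png

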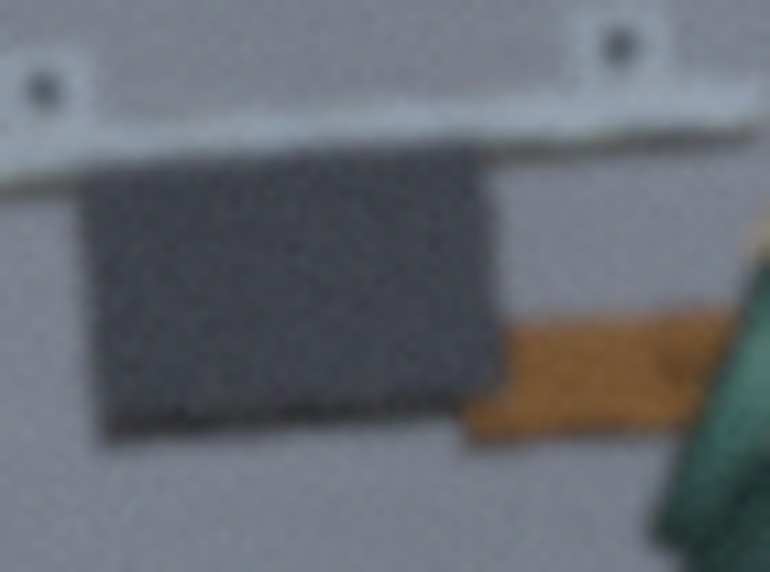

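Lip is beside the tin's near rear corner (px ~470–505, 400). A little more lateral until contact, then forward.

```bash
python3 -m pendant '[[[0,0,0],[0.0005,0,0],10],[[0,0,0],[0.0005,0,0],10],[[0,0,0],[0.0005,0,0],10],[[0,0,0],[-0.0001,0.002,0],10],[[0,0,0],[-0.0001,0.002,0],10],[[0,0,0],[0,0.001,0],10],[[0,0,0],[0,0,0],10],[[0,0,0],[0,0,0],10]]' 60;python3 tool.py
```

```text
clock: 15.45
ee_pos: [596.1, -254.3, 131.3]
ee_rot: [-1.936, 1.569, -1.876]
force: [-3.0, -5.5, -1.0]
width: 0.267
t 15.45 tcp [ 596.1 -254.3  131.3] grasp [ 596.  -254.4   86.3] F [-3.  -5.5 -1. ] w 0.267
x [-0.001 -0.002 -1.   ] z [ 0.998  0.06  -0.001] jaw yaw 0.06 q [-0.44  0.36  1.81 -0.    0.97 -0.5 ]
```

```bash
python3 -m pendant '[[[0,0,0],[-0.0002,0.004,0],10],[[0,0,0],[-0.0002,0.004,0],10],[[0,0,0],[-0.0002,0.004,0],10],[[0,0,0],[-0.0003,0.004,0],10],[[0,0,0],[-0.0002,0.004,0],10],[[0,0,0],[-0.0003,0.004,0],10],[[0,0,0],[-0.0002,0.004,0],10],[[0,0,0],[-0.0003,0.004,0],10]]' 60;python3 tool.py; python3 -c "
from h import *
save('top','t10')
big('t10',200,138,310,190,7);save('scene','s10');big('s10',180,170,300,260,6)"
```

```text
clock: 16.25
ee_pos: [594.1, -222.5, 131.4]
ee_rot: [-1.927, 1.568, -1.867]
force: [-3.5, -5.7, -0.4]
width: 0.267
t 16.25 tcp [ 594.1 -222.5  131.4] grasp [ 594.  -222.7   86.4] F [-3.5 -5.7 -0.4] w 0.267
x [-0.001 -0.003 -1.   ] z [ 0.998  0.06  -0.001] jaw yaw 0.06 q [-0.4   0.34  1.84 -0.    0.96 -0.45]
```

View pics/t10_c200_138.png

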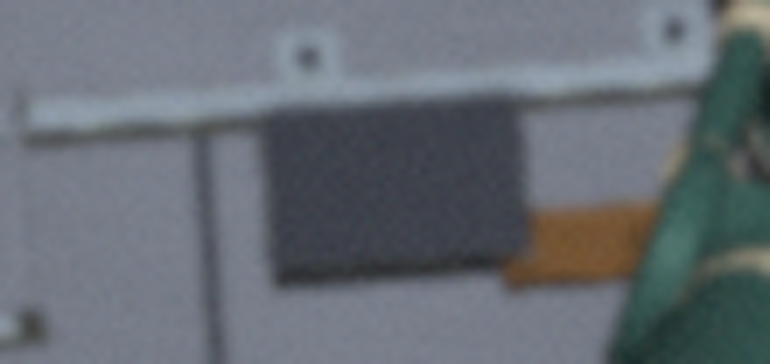

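View pics/s10_c180_170.png

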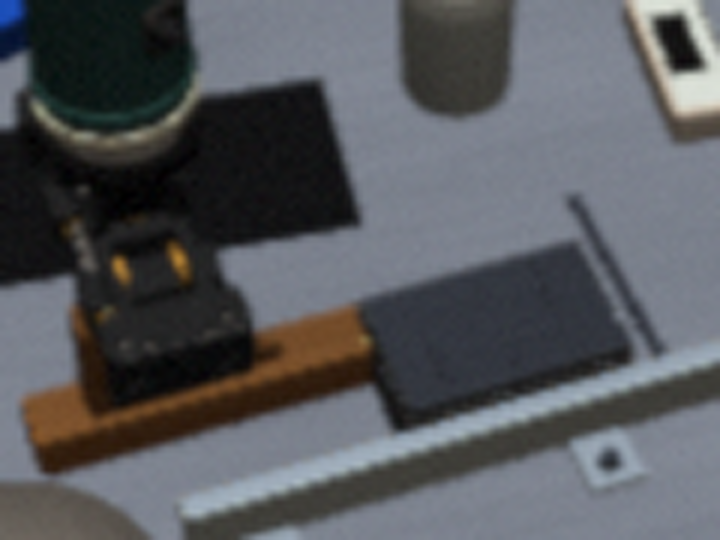

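```bash
python3 -m pendant '[[[0,0,0],[-0.0003,0.005,0],10],[[0,0,0],[-0.0003,0.006,0],10],[[0,0,0],[-0.0003,0.006,0],10],[[0,0,0],[-0.0004,0.006,0],10],[[0,0,0],[-0.0003,0.006,0],10],[[0,0,0],[-0.0004,0.006,0],10],[[0,0,0],[-0.0003,0.006,0],10],[[0,0,0],[-0.0004,0.006,0],10]]' 60;python3 tool.py; python3 -c "
from h import *
save('top','t11')
big('t11',190,138,300,190,7)"
```

```text
clock: 17.15
ee_pos: [591.2, -175.6, 131.4]
ee_rot: [-2.062, 1.567, -2.002]
force: [-4.6, -7.0, -0.3]
width: 0.263
t 17.15 tcp [ 591.2 -175.6  131.4] grasp [ 591.1 -175.7   86.4] F [-4.6 -7.  -0.3] w 0.263
x [-0.001 -0.003 -1.   ] z [ 0.998  0.06  -0.002] jaw yaw 0.06 q [-0.33  0.31  1.88 -0.    0.95 -0.39]
```

View pics/t11_c190_138.png

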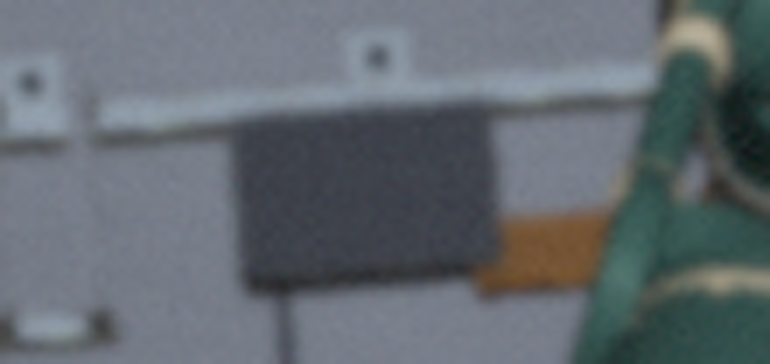

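```bash
python3 -m pendant '[[[0,0,0],[-0.0004,0.006,0],10],[[0,0,0],[-0.0004,0.006,0],10],[[0,0,0],[-0.0003,0.006,0],10],[[0,0,0],[-0.0004,0.006,0],10],[[0,0,0],[-0.0004,0.006,0],10],[[0,0,0],[-0.0004,0.006,0],10],[[0,0,0],[-0.0003,0.006,0],10],[[0,0,0],[-0.0004,0.006,0],10]]' 60;python3 tool.py
```

```text
clock: 18.0
ee_pos: [588.1, -127.6, 131.4]
ee_rot: [-2.103, 1.567, -2.042]
force: [-5.4, -6.9, 0.8]
width: 0.264
t 18.0 tcp [ 588.1 -127.6  131.4] grasp [ 588.  -127.7   86.4] F [-5.4 -6.9  0.8] w 0.264
x [-0.002 -0.003 -1.   ] z [ 0.998  0.06  -0.002] jaw yaw 0.061 q [-0.25  0.29  1.91 -0.    0.94 -0.31]
```

```bash
python3 -m pendant '[[[0,0,0],[-0.0003,0.006,0],10],[[0,0,0],[-0.0003,0.006,0],10],[[0,0,0],[-0.0004,0.006,0],10],[[0,0,0],[-0.0004,0.006,0],10],[[0,0,0],[-0.0003,0.006,0],10],[[0,0,0],[-0.0004,0.006,0],10],[[0,0,0],[-0.0003,0.006,0],10],[[0,0,0],[-0.0004,0.006,0],10]]' 60;python3 tool.py; python3 -c "
from h import *
save('top','t12')
big('t12',160,138,270,190,7);save('scene','s12');big('s12',230,150,350,240,6)"
```

```text
clock: 18.8
ee_pos: [585.0, -79.7, 131.2]
ee_rot: [-2.247, 1.567, -2.187]
force: [-4.4, -8.1, 0.4]
width: 0.265
t 18.8 tcp [585.  -79.7 131.2] grasp [584.9 -79.8  86.2] F [-4.4 -8.1  0.4] w 0.265
x [-0.002 -0.003 -1.   ] z [ 0.998  0.061 -0.002] jaw yaw 0.061 q [-0.18  0.27  1.94 -0.    0.94 -0.23]
```

View pics/t12_c160_138.png

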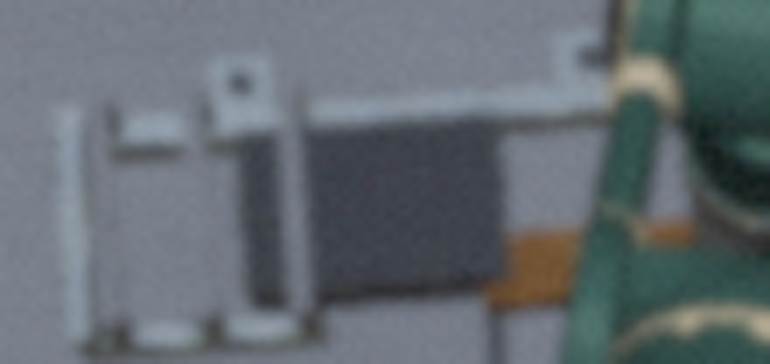

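View pics/s12_c230_150.png

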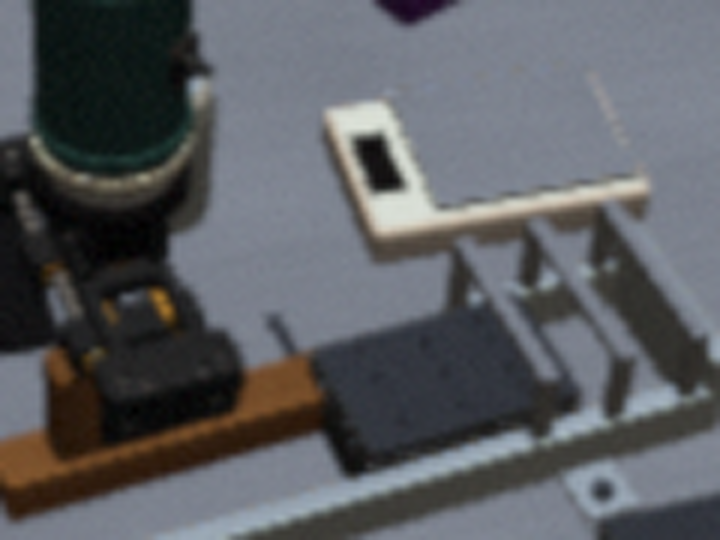

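```bash
python3 -m pendant '[[[0,0,0],[-0.0003,0.006,0],10],[[0,0,0],[-0.0003,0.006,0],10],[[0,0,0],[-0.0004,0.006,0],10],[[0,0,0],[-0.0003,0.006,0],10],[[0,0,0],[-0.0004,0.006,0],10],[[0,0,0],[-0.0003,0.006,0],10],[[0,0,0],[-0.0004,0.006,0],10],[[0,0,0],[-0.0003,0.006,0],10]]' 60;python3 tool.py; python3 -m pendant '[[[0,0,0],[-0.0002,0.003,0],10],[[0,0,0],[-0.0001,0.002,0],10],[[0,0,0],[-0.0001,0.002,0],10],[[0,0,0],[-0.0001,0.002,0],10],[[0,0,0],[-0.0001,0.002,0],10],[[0,0,0],[-0.0001,0.002,0],10],[[0,0,0],[0,0.001,0],10],[[0,0,0],[0,0,0],10]]' 60;python3 tool.py
```

```text
clock: 19.7
ee_pos: [582.1, -31.7, 131.2]
ee_rot: [-2.343, 1.566, -2.282]
force: [-5.0, -8.8, 2.0]
width: 0.267
t 19.7 tcp [582.1 -31.7 131.2] grasp [582.  -31.9  86.2] F [-5.  -8.8  2. ] w 0.267
x [-0.003 -0.003 -1.   ] z [ 0.998  0.061 -0.003] jaw yaw 0.061 q [-0.1   0.26  1.95 -0.    0.93 -0.15]
clock: 20.5
ee_pos: [581.3, -17.8, 131.1]
ee_rot: [-2.41, 1.566, -2.349]
force: [-5.7, -8.8, 2.3]
width: 0.27
t 20.5 tcp [581.3 -17.8 131.1] grasp [581.1 -18.   86.1] F [-5.7 -8.8  2.3] w 0.27
x [-0.003 -0.003 -1.   ] z [ 0.998  0.061 -0.004] jaw yaw 0.061 q [-0.07  0.25  1.96 -0.    0.93 -0.13]
```

```bash
python3 -m pendant '[[[0,0,0],[-0.0001,0.001,0],10],[[0,0,0],[0,0.001,0],10],[[0,0,0],[-0.0001,0.001,0],10],[[0,0,0],[0,0.001,0],10],[[0,0,0],[-0.0001,0.001,0],10],[[0,0,0],[0,0.001,0],10],[[0,0,0],[0,0.001,0],10],[[0,0,0],[0,0,0],10]]' 60;python3 tool.py;python3 -c "
from h import *
save('top','t13')
big('t13',150,138,260,190,7);save('scene','s13');big('s13',250,150,370,240,6)"
```

```text
clock: 21.3
ee_pos: [580.9, -11.0, 131.1]
ee_rot: [-2.405, 1.566, -2.344]
force: [-5.9, -9.1, 1.5]
width: 0.269
t 21.3 tcp [580.9 -11.  131.1] grasp [580.7 -11.2  86.1] F [-5.9 -9.1  1.5] w 0.269
x [-0.004 -0.004 -1.   ] z [ 0.998  0.061 -0.004] jaw yaw 0.061 q [-0.06  0.25  1.96 -0.    0.93 -0.12]
```

View pics/t13_c150_138.png

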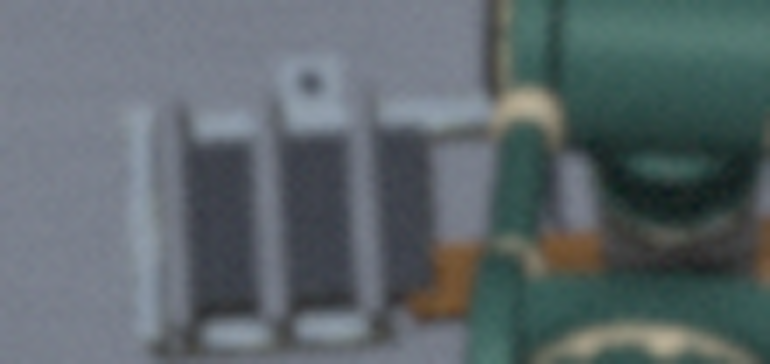

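View pics/s13_c250_150.png

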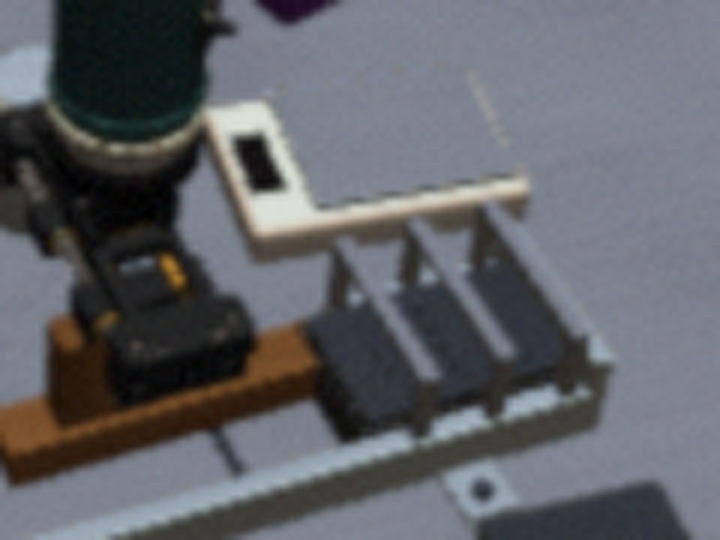

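```bash
python3 -m pendant '[[[0,0,0],[-0.0001,0.001,0],10],[[0,0,0],[0,0.001,0],10],[[0,0,0],[-0.0001,0.001,0],10],[[0,0,0],[0,0.001,0],10],[[0,0,0],[-0.0001,0.001,0],10],[[0,0,0],[0,0,0],10],[[0,0,0],[0,0,0],10],[[0,0,0],[0,0,0],10]]' 60;python3 tool.py
```

```text
clock: 22.2
ee_pos: [581.1, -8.7, 132.0]
ee_rot: [-1.918, 1.562, -1.856]
force: [-6.0, -19.5, 5.6]
width: 0.268
t 22.2 tcp [581.1  -8.7 132. ] grasp [581.   -9.1  87. ] F [ -6.  -19.5   5.6] w 0.268
x [-0.002 -0.008 -1.   ] z [ 0.998  0.062 -0.003] jaw yaw 0.062 q [-0.05  0.25  1.96 -0.01  0.93 -0.11]
```

```bash
python3 -m pendant '[[[0,0,0],[0,0.001,0],10],[[0,0,0],[0,0.001,0],10],[[0,0,0],[0,0,0],10],[[0,0,0],[0,0,0],10],[[0,0,0],[0,0,0],10],[[0,0,0],[0,0,0],10],[[0,0,0],[0,0,0],10],[[0,0,0],[0,0,0],10]]' 60;python3 tool.py;python3 -c "
from h import *
save('top','t14')
big('t14',150,138,230,190,10);save('scene','s14');big('s14',290,170,370,230,10)"
```

```text
clock: 23.0
ee_pos: [581.3, -8.3, 132.5]
ee_rot: [-1.813, 1.56, -1.75]
force: [-7.3, -25.3, 7.5]
width: 0.269
t 23.0 tcp [581.3  -8.3 132.5] grasp [581.3  -8.8  87.5] F [ -7.3 -25.3   7.5] w 0.269
x [-0.002 -0.011 -1.   ] z [ 0.998  0.063 -0.003] jaw yaw 0.063 q [-0.05  0.25  1.96 -0.01  0.93 -0.11]
```

View pics/t14_c150_138.png

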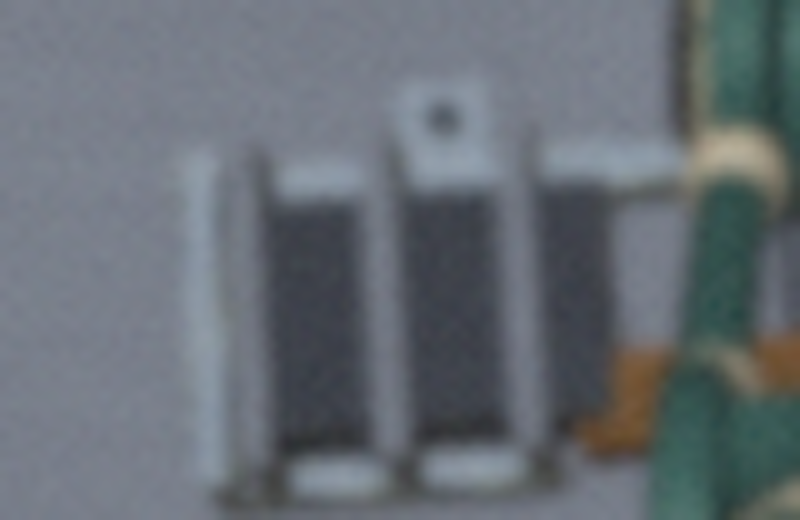

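View pics/s14_c290_170.png

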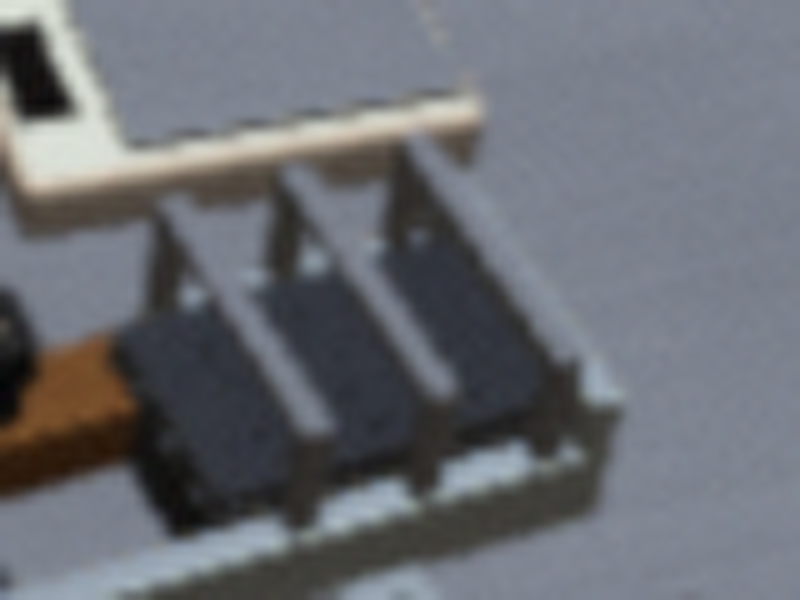

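```bash
python3 -m pendant '[[[0,0,0],[0,-0.002,0],10],[[0,0,0],[0,-0.002,0],10],[[0,0,0],[-0.0007,-0.0005,0],10],[[0,0,0],[-0.0007,-0.0005,0],10],[[0,0,0],[-0.001,-0.001,0],10],[[0,0,0],[-0.002,-0.001,0],10],[[0,0,0],[-0.002,-0.002,0],10],[[0,0,0],[0,0,0],10]]' 60;python3 tool.py
```

```text
clock: 23.9
ee_pos: [575.8, -10.9, 131.4]
ee_rot: [0.861, 1.57, 0.919]
force: [0.1, 0.4, -1.8]
width: 0.264
t 23.9 tcp [575.8 -10.9 131.4] grasp [575.8 -10.8  86.4] F [ 0.1  0.4 -1.8] w 0.264
x [ 0.001  0.001 -1.   ] z [0.998 0.058 0.001] jaw yaw 0.058 q [-0.06  0.24  1.97  0.    0.93 -0.12]
```

```bash
python3 -m pendant '[[[0,0,0],[0.0002,-0.005,0],10],[[0,0,0],[0.0004,-0.008,0],10],[[0,0,0],[0.0006,-0.015,0],10],[[0,0,0],[0.0006,-0.02,0],10],[[0,0,0],[0.0006,-0.02,0],10],[[0,0,0],[0,-0.02,0],10],[[0,0,0],[0,0,0],10],[[0,0,0],[0,0,0],10]]' 60;python3 tool.py;python3 -c "
from h import *
save('top','t15')
big('t15',150,138,230,190,10);save('scene','s15');big('s15',290,170,370,230,10)"
```

```text
clock: 24.7
ee_pos: [578.0, -100.1, 131.1]
ee_rot: [1.659, 1.57, 1.716]
force: [-0.9, -0.6, -1.7]
width: 0.269
t 24.7 tcp [ 578.  -100.1  131.1] grasp [ 578.  -100.1   86.1] F [-0.9 -0.6 -1.7] w 0.269
x [-0.  0. -1.] z [ 0.998  0.057 -0.   ] jaw yaw 0.057 q [-0.21  0.26  1.95  0.    0.93 -0.27]
```

View pics/t15_c150_138.png

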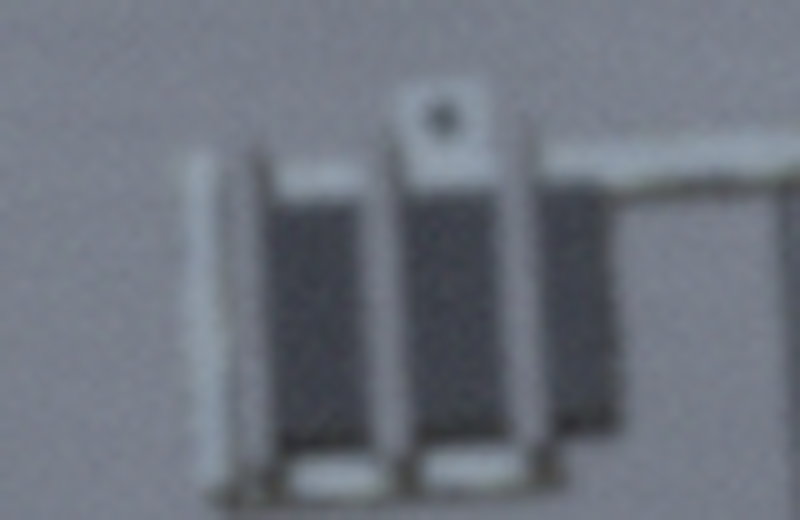

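View pics/s15_c290_170.png

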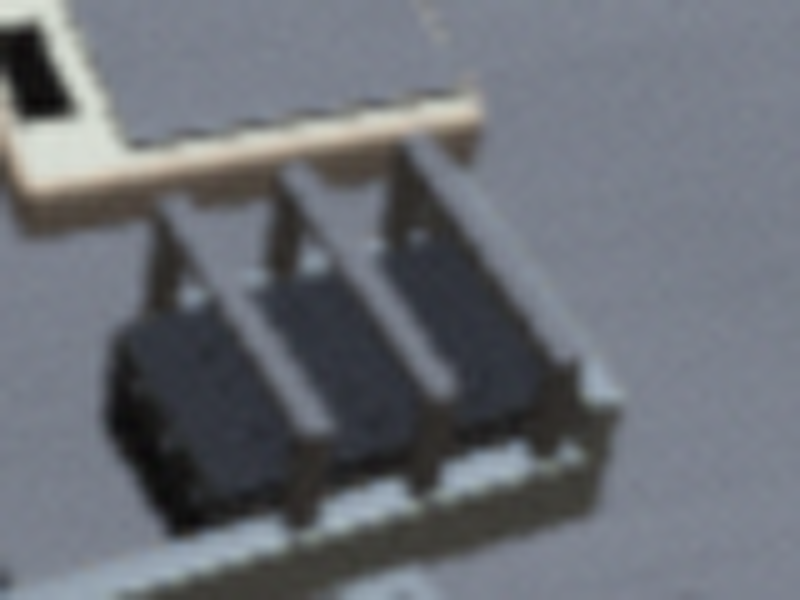

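```bash
python3 -m pendant '[[[0,0,0],[-0.004,-0.003,0.015],10],[[0,0,0],[-0.012,-0.009,0.01],10],[[0,0,-0.02],[-0.026,-0.02,0],10],[[0,0,-0.03],[-0.028,-0.022,0],10],[[0,0,-0.03],[-0.028,-0.022,0],10],[[0,0,-0.03],[-0.028,-0.022,0],10],[[0,0,-0.012],[-0.022,-0.018,0],10],[[0,0,0],[-0.012,-0.011,0],10]]' 60;python3 -m pendant '[[[0,0,0],[0,0,-0.005],10],[[0,0,0],[0,0,-0.005],10],[[0,0,0],[0,0,-0.004],10],[[0,0,0],[0,0,-0.004],10],[[0,0,0],[0,0,-0.003],10],[[0,0,0],[0,0,0],10],[[0,0,0],[0,0,0],10],[[0,0,0],[0,0,0],10]]';python3 tool.py;python3 -c "
from h import *
save('top','t16')
big('t16',250,178,350,246,8);save('scene','s16');big('s16',140,150,280,255,5.7)"
```

```text
clock: 25.6
ee_pos: [415.9, -227.2, 157.4]
ee_rot: [-1.071, 1.57, -1.135]
force: [0.4, 0.4, -1.4]
width: 0.268
clock: 26.4
ee_pos: [418.3, -226.2, 135.3]
ee_rot: [-0.617, 1.571, -0.68]
force: [0.2, 0.1, -0.9]
width: 0.27
t 26.4 tcp [ 418.3 -226.2  135.3] grasp [ 418.3 -226.2   90.3] F [ 0.2  0.1 -0.9] w 0.27
x [ 0. -0. -1.] z [ 0.998 -0.063  0.   ] jaw yaw -0.063 q [-0.55  0.06  2.18 -0.    0.9  -0.49]
```

View pics/t16_c250_178.png

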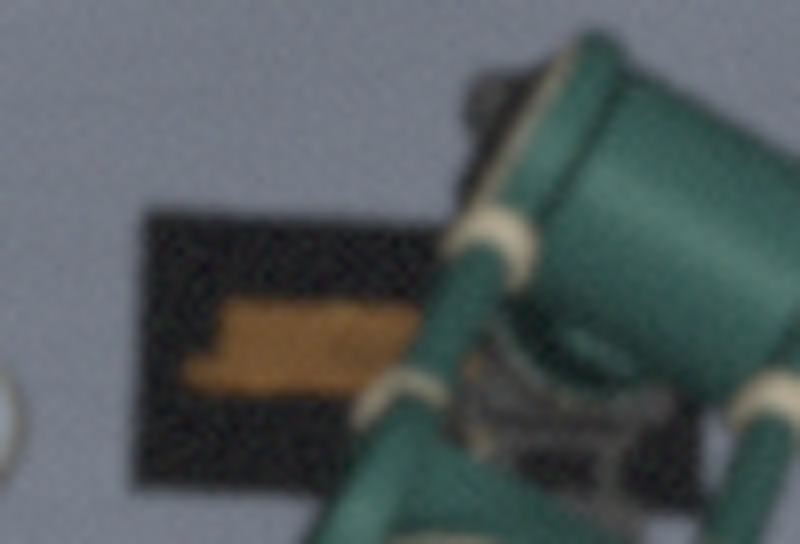

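View pics/s16_c140_150.png

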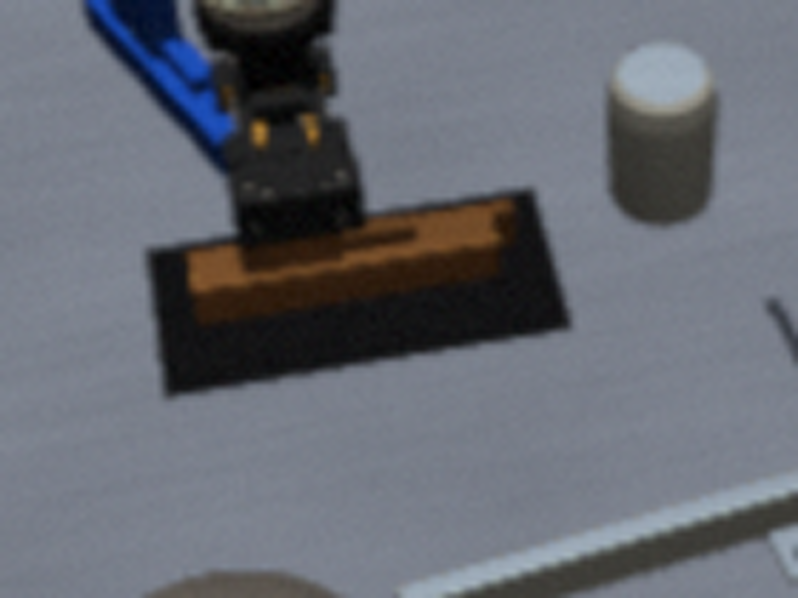

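Stick hovers over the mat, aligned and well inside it. Lower the last ~7 mm gently.

```bash
python3 -m pendant '[[[0,0,0],[0,0,-0.002],10],[[0,0,0],[0,0,-0.001],10],[[0,0,0],[0,0,-0.001],10],[[0,0,0],[0,0,-0.001],10],[[0,0,0],[0,0,-0.001],10],[[0,0,0],[0,0,0],10],[[0,0,0],[0,0,0],10],[[0,0,0],[0,0,0],10]]';python3 tool.py
```

```text
clock: 27.3
ee_pos: [418.1, -226.3, 129.2]
ee_rot: [-0.526, 1.571, -0.589]
force: [-0.2, -0.1, -1.6]
width: 0.269
t 27.3 tcp [ 418.1 -226.3  129.2] grasp [ 418.1 -226.3   84.2] F [-0.2 -0.1 -1.6] w 0.269
x [ 0. -0. -1.] z [ 0.998 -0.063  0.   ] jaw yaw -0.063 q [-0.55  0.07  2.18 -0.    0.89 -0.49]
```

```bash
python3 -m pendant '[[[0,0,0],[0,0,-0.0005],10],[[0,0,0],[0,0,-0.0005],10],[[0,0,0],[0,0,-0.0005],10],[[0,0,0],[0,0,-0.0005],10],[[0,0,0],[0,0,0],10],[[0,0,0],[0,0,0],10],[[0,0,0],[0,0,0],10],[[0,0,0],[0,0,0],10]]';python3 tool.py
```

```text
clock: 28.1
ee_pos: [418.5, -226.4, 128.7]
ee_rot: [-0.246, 1.57, -0.309]
force: [-3.3, 2.2, 10.2]
width: 0.264
t 28.1 tcp [ 418.5 -226.4  128.7] grasp [ 418.5 -226.4   83.7] F [-3.3  2.2 10.2] w 0.264
x [ 0. -0. -1.] z [ 0.998 -0.063  0.   ] jaw yaw -0.063 q [-0.55  0.07  2.18  0.    0.89 -0.49]
```

```bash
python3 -m pendant '[[[0,0,0],[0,0,0.001],10],[[0,0,0],[0,0,0],32],[[0,0,0],[0,0,0],40],[[0,0,0],[0,0,0],50],[[0,0,0],[0,0,0],60],[[0,0,0],[0,0,0],65],[[0,0,0],[0,0,0],65],[[0,0,0],[0,0,0],65]]' 20;python3 tool.py; python3 -m pendant '[[[0,0,0],[0,0,0.01],65],[[0,0,0],[0,0,0.015],65],[[0,0,0],[0,0,0.025],65],[[0,0,0],[0,0,0.03],65],[[0,0,0],[-0.005,-0.01,0.04],65],[[0,0,0],[-0.005,-0.01,0.04],65],[[0,0,0],[0,0,0.01],65],[[0,0,0],[0,0,0],65]]';python3 tool.py;python3 -c "
from h import *
save('top','t17')
big('t17',240,168,340,246,7);save('scene','s17');big('s17',140,150,280,255,5.7)"
```

```text
clock: 28.9
ee_pos: [418.1, -226.2, 128.2]
ee_rot: [2.814, 1.571, 2.751]
force: [-0.4, 0.5, 0.3]
width: 0.652
t 28.9 tcp [ 418.1 -226.2  128.2] grasp [ 418.1 -226.2   83.2] F [-0.4  0.5  0.3] w 0.652
x [-0.  0. -1.] z [ 0.998 -0.063 -0.   ] jaw yaw -0.063 q [-0.55  0.07  2.18 -0.    0.89 -0.49]
clock: 29.7
ee_pos: [409.1, -247.0, 301.2]
ee_rot: [-0.5, 1.565, -0.564]
force: [1.3, 0.2, -0.7]
width: 0.65
t 29.7 tcp [ 409.1 -247.   301.2] grasp [ 409.3 -247.2  256.2] F [ 1.3  0.2 -0.7] w 0.65
x [ 0.005 -0.003 -1.   ] z [ 0.998 -0.064  0.005] jaw yaw -0.064 q [-0.6  -0.12  2.01  0.    1.24 -0.53]
```

View pics/s17.png

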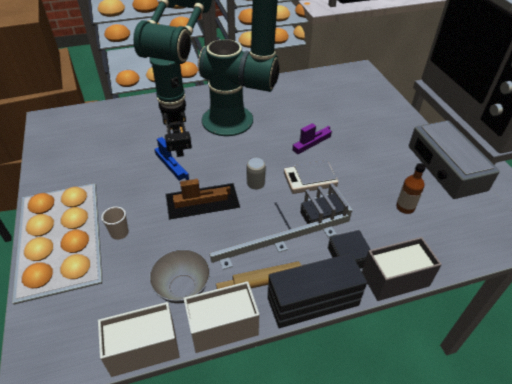

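View pics/s17_c140_150.png

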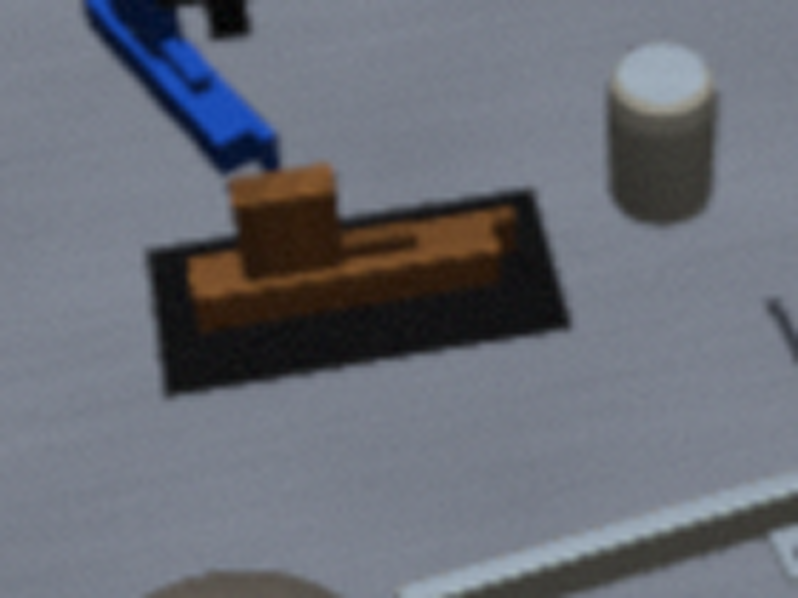

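View pics/t17.png

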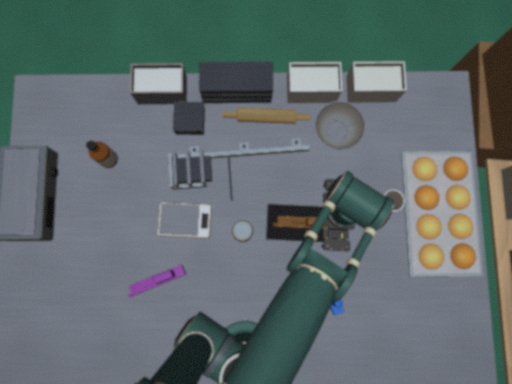

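```bash
python3 -m pendant '[[[0,0,0],[0,0,0],65],[[0,0,0],[0,0,0],65],[[0,0,0],[0,0,0],65],[[0,0,0],[0,0,0],65],[[0,0,0],[0,0,0],65],[[0,0,0],[0,0,0],65],[[0,0,0],[0,0,0],65],[[0,0,0],[0,0,0],65]]'; python3 - <<'E'
from h import *
a=cv2.imread('pics/scene0.png').astype(int);b=cv2.imread('pics/s17.png').astype(int)
for n,(u,v) in dict(mug=(116,223),bowl=(180,275),pin=(258,276),sq=(350,248),oil=(410,190),scale=(310,178),shaker=(256,173)).items():
    A=a[v-22:v+22,u-22:u+22];B=b[v-22:v+22,u-22:u+22];print(n,round(abs(A-B).mean(),1),end='  ')
from bench import hand_in; print(hand_in())
E
```

```text
clock: 30.6
ee_pos: [408.1, -246.3, 298.3]
ee_rot: [-0.481, 1.571, -0.544]
force: [1.1, -0.3, -0.4]
width: 0.651
mug 4.5  bowl 4.4  pin 4.4  sq 3.1  oil 4.0  scale 5.1  shaker 4.5  the job is handed in; nothing more can be done
None
```

The job is handed in at 30.6 s. The tin is home, the stick is back on its mat and released, and the arm is clear of everything.

- **What I did:** I gripped the stick by its handle. I pressed the tin flat against the rail with the side of the foot bar while its front end was still short of the strip. Then I hooked the lip round the tin's near rear corner and fed it along the rail to the stop. Pushing took about 6–9 N along the lane and 3–6 N towards the rail.
- **The stop:** The force rose to about 25 N at the point where the stop was expected. I released the side load before pulling the stick back.
- **Last checks on the tin:** In both pictures it lies flush with the rail, and its rear end stands about 19 mm out of the mouth against 20 mm nominal. It did not visibly move when the stick was withdrawn.
- **Last checks on the stick and bystanders:** The stick stands upright and well inside the mat. None of the bystanders shows a visible change from the first picture.
- **Disagreement:** The camera fit put the rail about 4 mm nearer the robot than contact showed, so I went by contact forces. The verdict was not reported to me.

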